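Shut and latch the drop-front stock case

TASK

Pack up the red stock case on the gift-shop counter: gently push its drop front up until it rests on the rubber seal, hook the latch's loop under the keeper's lip on top of the front, then press the lever down over centre so that it stays down and the latch holds the front tight by itself. Use only light force on the case and latch, no harder than a firm finger push, and leave everything else standing where it is, including the little tin on the case.

Things in the scene. Friction and masses are not known exactly. Their poses are not given: they have to be found in the camera images.
- case: Red upright stock case with aluminium edges, 300 mm wide (y), 180 mm high, fixed to the counter; the box spans x = 0 to 130 mm. Origin: on the counter, mid-foot of its opening plane; -x points out of the open front, z up. A steel draw latch is mounted on the middle of its top (y = 0).
- pivot (a point): Middle of the lever's pivot, whose axis runs along the case's y: x = 34 mm, y = 0, z = 202 mm in the case's frame (22 mm above the case's top).
- seal (a point): Middle of the seal's top run, at its free face (x = -8, z = 174 mm in the case's frame). Black rubber seal round the opening, 8 mm proud of it; springy: about 14 N per mm that the top of the front is pressed into it, so closing the front flush by hand takes far too much force; just touch it.
- front: Red drop front with a yellow panel, 300 wide, 22 thick, 164 mm high, hinged along its foot. Origin: on the hinge (x = -1, z = 16 mm of the case); z runs up the front; the slab spans x = -22 to 0, z = 0 to 164 mm. Starts leaning out 0.12 to 0.32 rad, stays where left (3 to 5 N at the top move it). On the seal it leans 0.047 rad; latched 0.012 to 0.03.
- front_top (a point): Middle of the front's outer upper edge (x = -22, z = 164 mm in the front's frame).
- keeper (a point): Nominal centre of the seated cross pin (x = -11, z = 180.5 mm in the front's frame). Keeper: dark steel upright, 22 mm wide, 22 mm high, on the front's top edge, its 3 mm lip points away from the case, lip underside 19 mm above that edge. The pin seats under the lip against the upright; the lip's point is 3.5 mm further out. Slotted screws: the real keeper sits up to 1.5 mm in or out of this.
- loop: The latch's loop: two 4 mm steel legs 67 mm long, 33 mm apart, straddling lever and keeper, joined by a cross pin. Origin: the loop's pivot pin in the lever, 18 mm from the lever's pivot, 67.3 mm from the cross pin's centre. Stiff pivot: stays where left. Starts standing roughly upright; swing it forward and down to the front, where pulling it lifts the lever with it.
- bar (a point): Centre of the loop's 5 mm cross pin (along y), which turns freely in the legs. An 8 mm brass dome at each end, 47 mm over the domes: grip these from above across y, with the last 10 mm of the fingertips (the seated pin is 16 mm above the front's top), and the loop pivots in the grip. Held so, the pin can be led anywhere 55 to 80 mm from the lever's pivot; lever and loop follow (2 to 4 N).
- lever (a joint): Angle of the latch's lever: 0 shut, flat towards the case's back; 1.57 upright; up to 2.3 leaning over the front. Starts 0.45 to 0.95, stays where left. With the pin seated and just taut it stands at 1.05 to 1.4; pressing on from there needs 4 to 9 N at 50 mm from the pivot; below about 0.3 it is over centre and snaps to 0, and stays. If shut with the loop unhooked, it holds nothing.
- lever_tip (a point): Upper face of the lever near its black tip, 64 mm along the lever from the pivot (10 mm above the pivot when shut). The lever is a steel plate 26 mm wide, 67 mm long; when it stands up, this face looks to the front. Shut, the face is 7 mm above the pivot.
- tin: Small round blue tin with a brass lid, 50 mm across, 31 mm high, standing loose on the case's top near a back corner. Origin: centre of its underside.
- mug: White mug, 82 mm across, 95 mm high. Origin: centre of its underside.
- globe: Snow globe, 72 mm across, 86 mm high. Origin: centre of its underside.
- giftbox: Yellow gift box with red ribbon, 90 x 120 x 65 mm. Origin: centre of its underside.
- car: Green and white wooden toy car, 100 x 64 x 60 mm. Origin: centre of its underside.
- candle: Amber jar candle with wooden lid, 68 mm across, 82 mm high. Origin: centre of its underside.

How it is judged:
On the way, in this order (a step that is already met when the one before it is completed fails the run):
1. the front is pushed up onto its seal (leaning out less than 0.056 rad) (angle between front's own z axis and vertical below 0.056 rad), for 0.2 s.
2. the loop's cross pin is under the keeper's lip and draws on the keeper (more than 1.5 N) (x of bar in the frame of front between -0.015 and -0.006 m and z of bar in the frame of front below 0.1825 m and contact force between loop and front above 1.5 N), for 0.15 s.
At the end, for the whole second after the job is handed in: The lever lies shut (within 0.12 rad) and still, the loop's pin sits under the keeper's lip and pulls on it with more than 12 N, and the front is drawn into its seal (leaning out less than 0.036 rad) (x of bar in the frame of front between -0.015 and -0.006 m and z of bar in the frame of front below 0.1825 m and value of joint lever below 0.12 rad and velocity of joint lever below 0.1 rad/s and contact force between loop and front above 12 N and angle between front's own z axis and vertical below 0.036 rad); the robot touches nothing.
It fails at once if the robot presses on the case, its front or the lever with more than 30 N (the grip on the loop is not counted) (contact force between the fingers and front above 30 N or contact force between the arm and case above 30 N or (contact force between the fingers and case above 30 N and not (contact force between the fingers and loop above 1 N))).
It fails at once if one of the goods on the counter or the tin on the case is shifted by more than 30 mm (distance of any of tin, mug, globe, giftbox, car, candle from where it was at the start of the episode above 0.03 m).
It also fails if it takes over 61 s, if anything falls off the work surface, if the arm or the gripper's body presses on something with over 40 N, if the wrist force passes 120 N, or if a joint passes its speed limit or range.

ROBOT

A 7-joint arm with a two-finger parallel gripper is mounted at the origin on the work surface. World frame = base frame: x ahead of the robot, y to its left, z up, the work surface at z = 0. Lengths are in m, angles in rad, forces in N, time in s.
With the tool pointing down it reaches from about 0.425 to 0.925 m from the base axis. Payload 6.8 kg.
Tool frame: the origin (TCP) lies on the front face of the gripper's body, between the roots of the fingers; the fingertips stand 73 mm ahead of it and the grasp point (between the pads) lies 54 mm ahead of it (tcp_to_tips is the distance from the TCP to the fingertips, in m); z points along the fingers, x is the direction in which the jaws open and shut, and the axes are right-handed (so a half turn about z gives the same grasp; the last joint's range is limited). The gripper opens to 85 mm and grips with 20 to 120 N. Pads are 22 mm wide; open, the fingers measure 114 mm over their backs; the gripper's body (76 mm by 85 mm) begins 54 mm behind the grasp point. The pads swing forward as they close: fully open they stand 13 mm farther back than shut.
Start: joints at [1.135, 0.477, 0.022, 1.555, -0.011, 1.109, -0.083], TCP at [0.217, -0.639, 0.304] pointing down, gripper open.
Joint ranges: [-2.96, 2.96], [-0.34, 2.1], [-1.41, 1.46], [0.24, 2.44], [-1.37, 4.51], [0.17, 1.92], [-2.96, 2.96]. Speed limits (rad/s): [2.39, 2.39, 3.14, 3.14, 3.14, 3.14, 3.14].

INTERFACE

Orientations are given as a unit quaternion [w, x, y, z].
In Python, from station import get_obs, read_camera, hand_in, look_for, silhouettes, tcp_to_tips gives the robot as it stands. The module is installed in compiled form; this text tells all that it offers.
- The arm moves only by the tool apply_moves, never from a script. Its argument "moves" is a list of rows, each a list of 3 entries, a list of its own where there are three numbers: the shift along the tool's x, y, z in units of 25 mm (1.0 is 25 mm), then the turn, a rotation vector about the tool's x, y, z in units of 10 degrees (1.0 is 10 degrees), then the gripper's target within -1 to 1 (fully open at 1, half-way at 0, shut at -1). In form: [[[dx, dy, dz], [rx, ry, rz], jaw], ...]. A call has 1 to 20 rows; each row is the pose to reach, as a shift and turn from the pose commanded when the call began, along the tool's axes at that moment; what a row does not reach only later rows make up. A row lasts 1/8 s, in which the tool goes at most 62.5 mm and 10.7 degrees, less where a joint would pass 70% of its speed; a pose out of reach is approached as far as the arm can. A call with a gripper value outside its range is refused whole. The fingers move at their own pace and stop on an object; "force" is the grip in N (left out, the last holds). Time passes only in rows, so rows that repeat a pose let the fingers close. It gives the time, the measured TCP pose, the force and the opening at its end, in the units of the state.
- get_obs(): the state, without advancing time (a new reading comes with each control period).
- read_camera(name): name is "side" or "top" or "wrist"; returns a dict with "color" (420x560x3 uint8, red, green, blue), "mtx" (3x3 intrinsics, pixels), "eye" and "rotation" of the camera in the world; the wrist camera has in their place "hand_eye" (4x4, takes a point from camera to tool coordinates, whose origin is the TCP and whose axes are the tool frame's). Camera axes: x right, y up, looking along -z (the intrinsics and any distortion apply to the point x, -y, -z); pixel columns grow to the right and rows downward; lengths in m; the calibration is good to about 2 mm. A picture is of the moment at which its call begins: read the wrist's pose just before it. There is no depth.
- hand_in(): hands the job in, once; it reports no verdict.
Trained networks look in the newest picture that a camera, given by its name, has taken for a name from the list of things; names that differ only in an ending like _2 or _b are one class to them, and where a whole thing is asked for, a point or a joint stands for the part that bears it (a point fixed in the world has none). Each returns a list of dicts, best first, with "conf" (0 to 1); they miss things now and then, are a little off and sometimes report something else, mostly with a low value. They report only what shows in the picture. A call takes as long as a camera call.
- look_for(camera, query): "pixel" ([row, column] in pixels, amid what is visible of it).
- silhouettes(camera, query): "mask" (420x560 bool, what is visible of it) and "pixel" ([row, column] in pixels, amid what is visible of it).
The state is a dict: "t": time; "q": joint angles; "joint_vel": joint speeds; "joint_torque": joint torques, N m; "eef_pos": TCP position; "tool_rot": TCP orientation; "contact_force": force on the tool from outside, world axes, zero at the start; "torque": the same for the moment, N m; "gripper_width": opening from 0.0 (shut) to 1.0 (fully open).
Only numpy, scipy, OpenCV 4.12 (cv2) and the standard library are available. Lean on these libraries where they do the work, as an engineer would, in place of code of your own. Each camera call takes 0.05 s, during which the arm holds its last target.

## Working session

There is one attempt and no reset: what is moved stays moved. The work goes in short steps, Python scripts to look and compute and a tool call to move; the robot and the scene stay as the last step left them, time stands still between calls to the robot, and variables do not carry over. Pictures are saved under pics/ and viewed, and the job is handed in when it is done.

Besides the shell and the picture viewer there is one more tool, called after "Request:" in YAML: its name, and indented under it one key for each argument. apply_moves: Moves the arm, as the interface text tells. Its arguments: {"type":"object","properties":{"moves":{"type":"array"},"force":{"type":"number"}},"required":["moves"]}

```bash
mkdir -p pics; cat > h.py <<'E'
import numpy as np, cv2
from station import *
def save(cam,fn):
    o=get_obs(); r=read_camera(cam)
    cv2.imwrite('pics/'+fn,cv2.cvtColor(r['color'],cv2.COLOR_RGB2BGR)); return o,r
E
python3 - <<'E'
from h import *
for c in ['side','top','wrist']:
    o,r=save(c,c+'0.png')
    print(c,{k:np.round(v,4).tolist() for k,v in r.items() if k!='color'})
print(o)
for c in ['side','top']:
    for q in ['case','front','front_top','keeper','loop','bar','lever','lever_tip','pivot','seal','tin','mug','globe','giftbox','car','candle']:
        print(c,q,[(np.round(d['pixel']).tolist(),round(d['conf'],2)) for d in look_for(c,q)][:2])
E
```

```text
side {'mtx': [[432.57, 0.0, 287.4777], [0.0, 432.57, 204.441], [0.0, 0.0, 1.0]], 'eye': [0.2048, 0.8138, 0.8863], 'rotation': [-0.1385, -0.0606, 0.424, 0.8929]}
top {'mtx': [[497.2502, 0.0, 285.3577], [0.0, 497.2502, 215.9445], [0.0, 0.0, 1.0]], 'eye': [0.2403, -0.0203, 1.4236], 'rotation': [-0.6987, -0.0574, 0.0649, 0.7102]}
wrist {'mtx': [[337.3447, 0.0, 280.8208], [0.0, 337.3447, 212.0719], [0.0, 0.0, 1.0]], 'hand_eye': [[1.0, -0.001, -0.0011, -0.0009], [-0.0012, -0.964, -0.2659, -0.0682], [-0.0008, 0.2659, -0.964, -0.0692], [0.0, 0.0, 0.0, 1.0]]}
{'t': 0.1, 'q': array([ 1.13492001,  0.47770316,  0.02233874,  1.55634836, -0.01151137,
        1.10928626, -0.08310911]), 'joint_vel': array([-0.00070703, -0.00115361, -0.00133308, -0.00201931, -0.0001548 ,
        0.00072366, -0.00118354]), 'joint_torque': array([ 5.58765430e-03, -5.97755921e+01,  1.61444351e+00, -2.81948680e+01,
        1.28547373e-02,  5.06603887e-03,  2.89676102e-06]), 'eef_pos': array([ 0.2171789 , -0.63867342,  0.30303411]), 'tool_rot': array([-4.27150796e-04,  8.13002625e-01, -5.82259459e-01, -6.86564152e-04]), '
[... 590 characters left out ...]
lobe [([357.0, 185.0], 0.63)]
side giftbox [([174.0, 345.0], 0.95), ([216.0, 255.0], 0.55)]
side car [([162.0, 290.0], 0.87)]
side candle [([365.0, 287.0], 0.81)]
top case [([182.0, 295.0], 0.71)]
top front [([212.0, 299.0], 0.86)]
top front_top [([211.0, 298.0], 0.84)]
top keeper [([212.0, 299.0], 0.76)]
top loop []
top bar [([166.0, 290.0], 0.52)]
top lever [([169.0, 293.0], 0.74)]
top lever_tip [([165.0, 290.0], 0.69)]
top pivot [([181.0, 294.0], 0.59)]
top seal [([183.0, 296.0], 0.6)]
top tin [([160.0, 248.0], 0.63)]
top mug [([305.0, 388.0], 0.69)]
top globe [([188.0, 144.0], 0.72)]
top giftbox [([253.0, 428.0], 0.57)]
top car [([179.0, 427.0], 0.94)]
top candle [([266.0, 147.0], 0.83)]
```

View pics/side0.png

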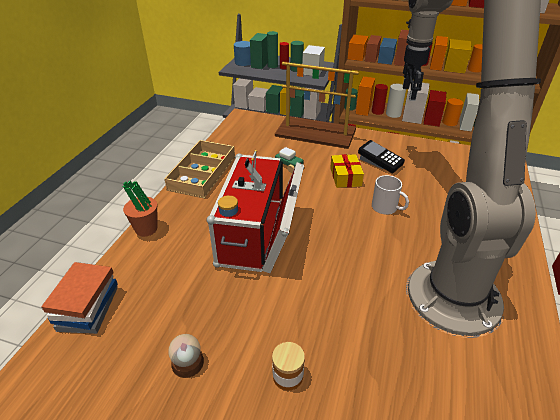

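View pics/top0.png

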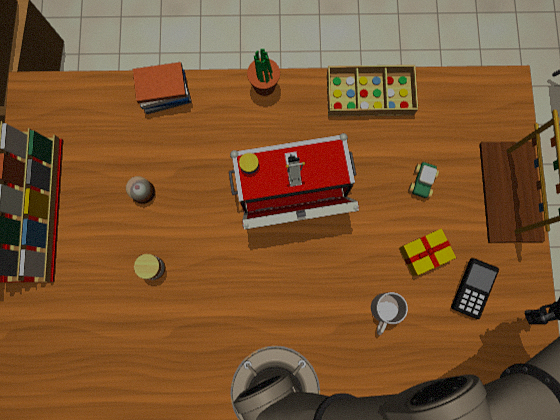

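```bash
python3 - <<'E'
import cv2
a=cv2.imread('pics/side0.png')[130:290,180:340]; b=cv2.imread('pics/top0.png')[130:250,200:360]
cv2.imwrite('pics/side0z.png',cv2.resize(a,None,fx=3.7,fy=3.7,interpolation=cv2.INTER_CUBIC))
cv2.imwrite('pics/top0z.png',cv2.resize(b,None,fx=4.9,fy=4.9,interpolation=cv2.INTER_CUBIC))
E
```

```text
(no output)
```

View pics/side0z.png

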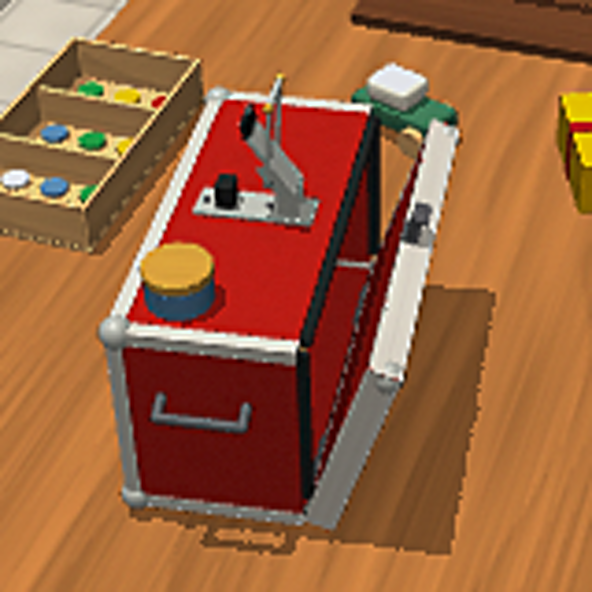

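View pics/top0z.png

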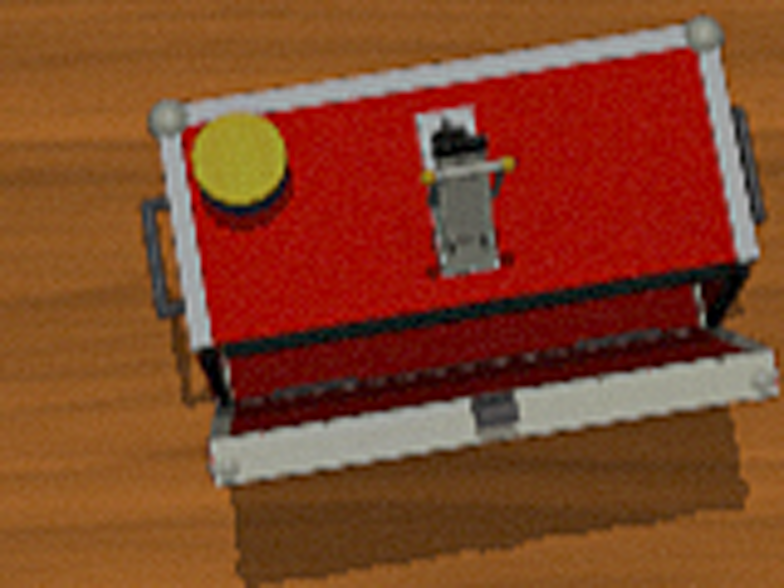

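The side view shows the case with its front leaning out, the lever and loop up at (253,165), and the tin at its back-left corner. The top view shows the keeper at (301,213) and the loop's bar at about (296,164). I'll fit the case pose from hand-picked corners next.

```bash
cat >> h.py <<'E'
from scipy.spatial.transform import Rotation as R
from scipy.optimize import least_squares
def Rq(q): return R.from_quat([q[1],q[2],q[3],q[0]])
CAM={'side':([[432.57,0,287.4777],[0,432.57,204.441],[0,0,1]],[0.2048,0.8138,0.8863],[-0.1385,-0.0606,0.424,0.8929]),
'top':([[497.2502,0,285.3577],[0,497.2502,215.9445],[0,0,1]],[0.2403,-0.0203,1.4236],[-0.6987,-0.0574,0.0649,0.7102])}
def camof(r,o=None):
    K=np.array(r['mtx'])
    if 'eye' in r: return K,np.array(r['eye']),Rq(r['rotation']).as_matrix()
    T=np.array(r['hand_eye']); Rt=Rq(o['tool_rot']).as_matrix()
    return K,o['eef_pos']+Rt@T[:3,3],Rt@T[:3,:3]
def st(c): K,e,q=CAM[c]; return np.array(K),np.array(e),Rq(q).as_matrix()
def proj(cam,P):
    K,e,M=cam; p=(np.atleast_2d(P)-e)@M; u=p*[1,-1,-1]; u=u@K.T; return u[:,:2]/u[:,2:]  # col,row
def ray(cam,uv):
    K,e,M=cam; d=np.linalg.inv(K)@[uv[0],uv[1],1]; d=M@(d*[1,-1,-1]); return e,d/np.linalg.norm(d)
def atz(cam,uv,z):
    e,d=ray(cam,uv); return e+d*(z-e[2])/d[2]
def caseT(p): # x,y,yaw
    return R.from_euler('z',p[2]),np.array([p[0],p[1],0])
def cw(p,P): r,t=caseT(p); return r.apply(P)+t
def wc(p,P): r,t=caseT(p); return r.inv().apply(np.asarray(P)-t)
def fc(th,P): # front frame -> case frame; leaning out by th
    P=np.atleast_2d(np.asarray(P,float)); c,s=np.cos(th),np.sin(th)
    return np.c_[-.001+c*P[:,0]-s*P[:,2],P[:,1],.016+s*P[:,0]+c*P[:,2]]
def cf(th,P):
    P=np.atleast_2d(np.asarray(P,float))-[-.001,0,.016]; c,s=np.cos(th),np.sin(th)
    return np.c_[c*P[:,0]+s*P[:,2],P[:,1],-s*P[:,0]+c*P[:,2]]
E
cat > fit0.py <<'E'
from h import *
obs=[('top','c',(.13,.15,.18),(234.1,154.1)),('top','c',(.13,-.15,.18),(343.7,136.7)),
('top','f',(-.022,.15,.164),(243.9,229)),('top','f',(-.022,-.15,.164),(358.2,209.6)),('top','f',(-.011,0,.186),(301,213.7)),
('side','c',(.13,.15,.18),(211.1,218.6)),('side','c',(.13,-.15,.18),(238.6,156.2)),('side','c',(.13,.15,0),(215.9,264.3)),
('side','f',(-.022,-.15,.164),(303.8,163.8)),('side','f',(-.022,.15,.164),(288.1,232.2))]
def f(x):
    out=[]
    for c,k,P,uv in obs:
        Q=np.atleast_2d(P) if k=='c' else fc(x[3],P)
        out.append(proj(st(c),cw(x[:3],Q))[0]-uv)
    return np.ravel(out)
s=least_squares(f,[.3,0,.1,.2],loss='soft_l1')
print(s.x, np.round(s.fun.reshape(-1,2),1).tolist())
p=s.x[:3]
# bar: triangulate
from h import *
A=[];b=[]
for c,uv in (('top',(295.5,164.3)),('side',(255.7,152))):
    e,d=ray(st(c),uv); M=np.eye(3)-np.outer(d,d); A.append(M); b.append(M@e)
E
python3 - <<'E'
exec(open('fit0.py').read())
for q in ['case','front','loop','lever','bar','tin']:
  for c in ['side','top']:
    if q in('loop','bar'):continue
read_camera('top');
X=[atz(st('top'),proj(st('top'),cw(p,[[.034,0,.202]]))[0],.202)]
print('pivot',cw(p,[[.034,0,.202]]),proj(st('top'),cw(p,[[.034,0,.202]])),proj(st('side'),cw(p,[[.034,0,.202]])))
# brass domes in top zoom
d1=np.array([427,177])/4.9+[200,130]; d2=np.array([510,163])/4.9+[200,130]
# side zoom near dome
s1=np.array([281,78])/3.7+[180,130]
m=(d1+d2)/2
def g(x): # lever angle a, loop abs angle b ; loop origin 18mm from pivot along lever
    a,b=x; o=np.array([.034+.018*np.cos(a),0,.202+.018*np.sin(a)]); e=o+.0673*np.array([np.cos(b),0,np.sin(b)])
    E=np.array([e+[0,.0215,0],e-[0,.0215,0]])
    t=proj(st('top'),cw(p,E)); return np.r_[t[0]-d1,t[1]-d2]
for a in (.5,.7,.9):
  s2=least_squares(lambda b:g([a,b[0]]),[1.3]); print(a,s2.x,s2.fun)
E
```

```text
[ 0.5159611  -0.06627748  0.14825799  0.26894299] [[-2.5, 0.1], [1.5, -0.4], [-0.7, -0.4], [0.5, 0.1], [0.3, 2.0], [-1.4, 0.4], [0.3, -2.2], [0.7, 4.2], [-0.3, -0.4], [-0.1, -0.9]]
pivot [[ 0.54958812 -0.06125516  0.202     ]] [[295.03499562 178.49675155]] [[259.88881306 180.28856988]]
0.5 [1.59048094] [-1.12538998  0.10713013 -0.27547654  0.13479573]
0.7 [1.57244412] [-1.05564702  0.09528953 -0.15961235  0.11562008]
0.9 [1.54422909] [-0.99726724  0.08560793 -0.06265061  0.09980215]
```

```bash
cat >> h.py <<'E'
def rel(o,pos,yaw=None,tilt=0.0,q0=None):
    """units row for world TCP pos, tool x = case y (yaw), z down; tilt about tool x after"""
    Rt=Rq(o['tool_rot'])
    d=Rt.inv().apply(np.asarray(pos)-o['eef_pos'])/.025
    if yaw is None: return np.round(d,2)
    # columns: tool x=case y, tool y=case x, z=-z
    M=R.from_matrix(np.array([[-np.sin(yaw),np.cos(yaw),0],[np.cos(yaw),np.sin(yaw),0],[0,0,-1.]]))*None if False else R.from_matrix(np.c_[[-np.sin(yaw),np.cos(yaw),0],[np.cos(yaw),np.sin(yaw),0],[0,0,-1.]])
    M=M*R.from_euler('x',tilt)
    return np.round(d,2),np.round((Rt.inv()*M).as_rotvec()/np.deg2rad(10),2)
E
python3 - <<'E'
from h import *
o=get_obs(); p=[.516,-.0663,.148]
print(o['eef_pos'],rel(o,[.45,-.4,.36],p[2]))
print(rel(o,cw(p,[[-.07,0,.38]])[0],p[2]))
E
```

```text
[ 0.21731216 -0.63906586  0.3038699 ] (array([ -6.06, -11.89,  -2.25]), array([ -0.  ,   0.  , -16.97]))
(array([-18.35, -15.93,  -3.04]), array([ -0.  ,   0.  , -16.97]))
```

Request:
apply_moves:
  moves:
    - [[-1,-2,-1],[0,0,-1],1]
    - [[-2,-4,-2.2],[0,0,-2],1]
    - [[-3,-6,-2.2],[0,0,-3],1]
    - [[-4,-8,-2.2],[0,0,-4],0.5]
    - [[-5,-10,-2.2],[0,0,-5],0]
    - [[-6,-11.9,-2.2],[0,0,-6],-1]
    - [[-7.2,-12.3,-2.3],[0,0,-7],-1]
    - [[-8.4,-12.7,-2.4],[0,0,-8],-1]
    - [[-9.6,-13.1,-2.5],[0,0,-9],-1]
    - [[-11,-13.5,-2.6],[0,0,-10],-1]
    - [[-12.2,-13.9,-2.7],[0,0,-11],-1]
    - [[-13.4,-14.3,-2.8],[0,0,-12],-1]
    - [[-14.6,-14.7,-2.9],[0,0,-13],-1]
    - [[-15.8,-15.1,-3],[0,0,-14],-1]
    - [[-17,-15.5,-3],[0,0,-15],-1]
    - [[-18,-15.8,-3],[0,0,-16],-1]
    - [[-18.35,-15.93,-3],[0,0,-16.97],-1]
    - [[-18.35,-15.93,-3],[0,0,-16.97],-1]

```text
t: 4.05
eef_pos: [0.4467, -0.0759, 0.3791]
tool_rot: [0.0, 0.653, 0.757, 0.0]
contact_force: [0.2, -0.3, 0.7]
gripper_width: 0.001
```

```bash
python3 - <<'E'
from h import *
o,r=save('wrist','w1.png'); print(o['t'],o['q'],o['eef_pos'],o['contact_force'],o['gripper_width'])
for q in ['front_top','keeper','bar','lever_tip','pivot','front']:
    print(q,[(np.round(d['pixel']).tolist(),round(d['conf'],2)) for d in look_for('wrist',q)][:2])
cam=camof(r,o); p=[.516,-.0663,.148]
for n,P in (('pivot',[[.034,0,.202]]),('front_top',fc(.269,[-.022,0,.164])),('keeper',fc(.269,[-.011,0,.186]))): print(n,proj(cam,cw(p,P)))
E
```

```text
4.05 [ 0.73428972  0.08754044 -0.73394496  1.92351643  0.06450156  1.15325203
  1.69486936] [ 0.44670772 -0.0759106   0.37914901] [ 0.22517295 -0.26729555  0.65649449] 0.0006230798188537086
front_top [([219.0, 282.0], 0.69)]
keeper [([217.0, 280.0], 0.73)]
bar []
lever_tip [([358.0, 288.0], 0.55)]
pivot [([251.0, 279.0], 0.72)]
front [([214.0, 283.0], 0.86)]
pivot [[278.82433838 329.70196323]]
front_top [[279.05292848 204.44650782]]
keeper [[278.86290007 217.75087863]]
```

View pics/w1.png

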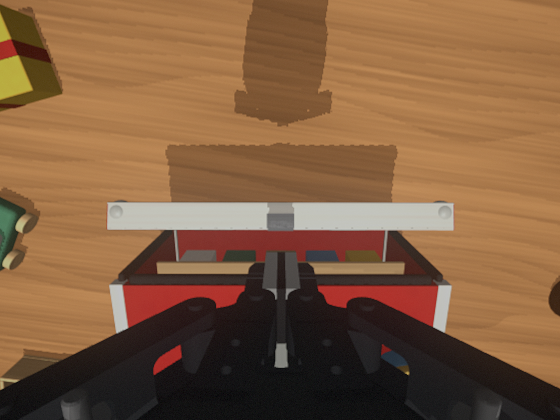

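The wrist view has the front's top edge at rows 203–230 and cols 108–453, and the keeper at (280,217). That matches the prediction, so I'll refit with it.

```bash
cat > fit1.py <<'E'
from h import *
exec(open('fit0.py').read().split("s=least_squares")[0])
W=[('f',(-.022,.15,.164),(453,204)),('f',(-.022,-.15,.164),(108,204)),('f',(0,.15,.164),(453,230)),('f',(0,-.15,.164),(108,230)),
('c',(0,-.15,.18),(113,287)),('c',(0,.15,.18),(449,286))]
E
python3 - <<'E'
exec(open('fit1.py').read())
o=get_obs(); r=read_camera('wrist'); cam=camof(r,o)
def fw(x):
    return np.ravel([proj(cam,cw(x[:3],np.atleast_2d(P) if k=='c' else fc(x[3],P)))[0]-uv for k,P,uv in W])
for nm,F in (('wrist',fw),('all',lambda x:np.r_[f(x),fw(x)])):
    s=least_squares(F,[.516,-.066,.148,.27],loss='soft_l1'); print(nm,s.x,np.round(F(s.x).reshape(-1,2)[-6:],1).tolist())
E
```

```text
wrist [ 0.52174044 -0.06526075  0.14821564  0.30702395] [[1.3, 0.1], [-1.3, 0.3], [1.9, -0.4], [-1.8, -0.2], [-3.1, 0.2], [2.3, 1.1]]
all [ 0.52086669 -0.06572964  0.1486436   0.30125172] [[1.2, 0.0], [-1.9, 0.4], [1.6, -0.4], [-2.3, -0.0], [-3.6, -0.6], [2.1, 0.0]]
```

```bash
python3 - <<'E'
from h import *
o=get_obs(); p=[.519,-.0656,.1485]
print(wc(p,o['eef_pos']), o['eef_pos'])
for P in ([-.096,0,.38],[-.096,0,.223],[-.06,0,.223],[-.042,0,.223]): print(P,rel(o,cw(p,[P])[0],p[2]))
E
```

```text
[-0.07319973 -0.00049829  0.37884925] [ 0.44667962 -0.07692306  0.37884925]
[-0.096, 0, 0.38] (array([ 0.02, -0.91, -0.05]), array([-0.  , -0.  , -0.01]))
[-0.096, 0, 0.223] (array([ 0.02, -0.91,  6.23]), array([-0.  , -0.  , -0.01]))
[-0.06, 0, 0.223] (array([0.02, 0.53, 6.23]), array([-0.  , -0.  , -0.01]))
[-0.042, 0, 0.223] (array([0.02, 1.25, 6.23]), array([-0.  , -0.  , -0.01]))
```

Request:
apply_moves:
  moves:
    - [[0,-0.9,0],[0,0,0],-1]
    - [[0,-0.9,1.5],[0,0,0],-1]
    - [[0,-0.9,3.5],[0,0,0],-1]
    - [[0,-0.9,5],[0,0,0],-1]
    - [[0,-0.9,6.2],[0,0,0],-1]
    - [[0,-0.9,6.2],[0,0,0],-1]
    - [[0,-0.9,6.2],[0,0,0],-1]

```text
t: 5.32
eef_pos: [0.4252, -0.0798, 0.2249]
tool_rot: [0.001, 0.653, 0.757, 0.0]
contact_force: [0.0, 0.4, -0.3]
gripper_width: -0.003
```

```bash
python3 - <<'E'
from h import *
p=[.519,-.0656,.1485]
o,r=save('wrist','w2.png'); save('side','s2.png'); print(o['t'],wc(p,o['eef_pos']),o['contact_force'],o['q'])
E
```

```text
5.325 [-9.49074968e-02 -1.99050699e-04  2.24920243e-01] [ 0.01250363  0.42808993 -0.32427071] [ 0.6751887   0.25651188 -0.71059984  2.15116798  0.23148683  0.80634275
  1.53803689]
```

View pics/w2.png

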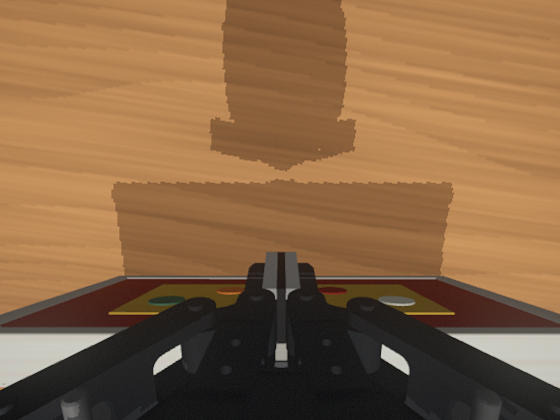

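View pics/s2.png

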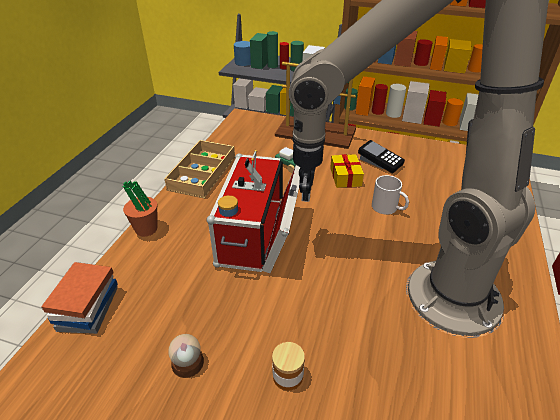

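The closed fingers stand just outside the front, centred at column 281. I'll push it in small steps.

Request:
apply_moves:
  moves:
    - [[0,0.25,0],[0,0,0],-1]
    - [[0,0.5,0],[0,0,0],-1]
    - [[0,0.75,0],[0,0,0],-1]
    - [[0,1.0,0],[0,0,0],-1]
    - [[0,1.2,0],[0,0,0],-1]
    - [[0,1.4,0],[0,0,0],-1]

```text
t: 6.18
eef_pos: [0.4584, -0.0749, 0.2236]
tool_rot: [-0.001, 0.653, 0.757, -0.001]
contact_force: [-5.7, -0.6, 4.2]
gripper_width: -0.006
```

```bash
python3 - <<'E'
from h import *
p=[.519,-.0656,.1485]
o=get_obs(); print(o['t'],wc(p,o['eef_pos']),Rq([np.cos(p[2]/2),0,0,np.sin(p[2]/2)]).inv().apply(o['contact_force']))
E
```

```text
6.175 [-6.13229001e-02 -1.89231832e-04  2.23634164e-01] [-5.70038983  0.21502006  4.24237971]
```

Request:
apply_moves:
  moves:
    - [[0,0.1,0],[0,0,0],-1]
    - [[0,0.2,0],[0,0,0],-1]
    - [[0,0.3,0],[0,0,0],-1]
    - [[0,0.4,0],[0,0,0],-1]
    - [[0,0.4,0],[0,0,0],-1]

```text
t: 6.8
eef_pos: [0.4694, -0.0731, 0.224]
tool_rot: [0.0, 0.653, 0.758, 0.0]
contact_force: [-1.6, -0.1, 1.3]
gripper_width: 0.0
```

```bash
cat > ob.py <<'E'
from h import *
p=[.519,-.0656,.1485]
o=get_obs(); print(round(o['t'],2),np.round(wc(p,o['eef_pos']),4),np.round(Rq([np.cos(p[2]/2),0,0,np.sin(p[2]/2)]).inv().apply(o['contact_force']),1),round(o['gripper_width'],3))
E
python3 ob.py
```

```text
6.8 [-5.02e-02 -1.00e-04  2.24e-01] [-1.6  0.2  1.3] 0.0
```

Request:
apply_moves:
  moves:
    - [[0,0.04,0],[0,0,0],-1]
    - [[0,0.08,0],[0,0,0],-1]
    - [[0,0.12,0],[0,0,0],-1]
    - [[0,0.16,0],[0,0,0],-1]

```text
t: 7.3
eef_pos: [0.4729, -0.0726, 0.2239]
tool_rot: [0.0, 0.653, 0.757, -0.0]
contact_force: [-3.9, -1.3, 2.9]
gripper_width: 0.002
```

Request:
apply_moves:
  moves:
    - [[0,0.04,0],[0,0,0],-1]
    - [[0,0.08,0],[0,0,0],-1]

```text
t: 7.55
eef_pos: [0.475, -0.0723, 0.2239]
tool_rot: [0.0, 0.653, 0.757, 0.0]
contact_force: [-3.8, -0.9, 3.3]
gripper_width: -0.0
```

```bash
python3 ob.py; python3 - <<'E'
from h import *
o,r=save('wrist','w3.png')
E
```

```text
7.55 [-4.460e-02 -1.000e-04  2.239e-01] [-3.9 -0.3  3.3] -0.0
```

View pics/w3.png

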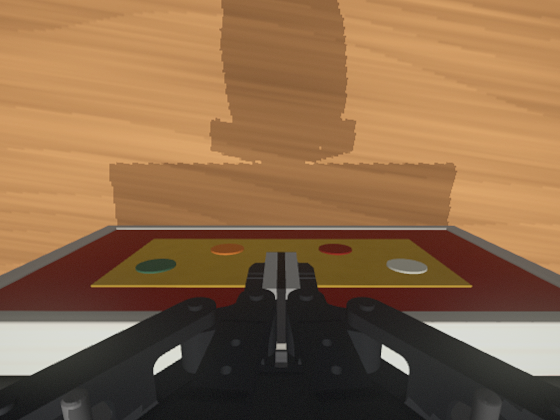

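Request:
apply_moves:
  moves:
    - [[0,0.04,0],[0,0,0],-1]
    - [[0,0.08,0],[0,0,0],-1]

```text
t: 7.85
eef_pos: [0.4769, -0.072, 0.2239]
tool_rot: [0.0, 0.653, 0.757, 0.0]
contact_force: [-2.2, -0.9, 3.9]
gripper_width: 0.001
```

Request:
apply_moves:
  moves:
    - [[0,0.04,0],[0,0,0],-1]
    - [[0,0.06,0],[0,0,0],-1]

```text
t: 8.1
eef_pos: [0.4785, -0.0718, 0.2239]
tool_rot: [0.0, 0.653, 0.757, 0.0]
contact_force: [-2.6, 0.1, 2.0]
gripper_width: 0.006
```

Request:
apply_moves:
  moves:
    - [[0,0.04,0],[0,0,0],-1]
    - [[0,0.06,0],[0,0,0],-1]

```text
t: 8.35
eef_pos: [0.4795, -0.0716, 0.2238]
tool_rot: [-0.0, 0.653, 0.757, -0.0]
contact_force: [-5.4, -0.4, 4.8]
gripper_width: -0.003
```

Request:
apply_moves:
  moves:
    - [[0,0.03,0],[0,0,0],-1]
    - [[0,0.05,0],[0,0,0],-1]

```text
t: 8.6
eef_pos: [0.4799, -0.0716, 0.2236]
tool_rot: [-0.001, 0.653, 0.757, -0.001]
contact_force: [-9.0, -0.6, 7.1]
gripper_width: 0.001
```

```bash
python3 ob.py; python3 - <<'E'
from h import *
save('top','t4.png');save('side','s4.png')
a=cv2.imread('pics/side0.png')
a=cv2.imread('pics/s4.png')[130:290,180:340]; b=cv2.imread('pics/t4.png')[130:250,200:360]
cv2.imwrite('pics/s4z.png',cv2.resize(a,None,fx=3.7,fy=3.7,interpolation=cv2.INTER_CUBIC))
cv2.imwrite('pics/t4z.png',cv2.resize(b,None,fx=4.9,fy=4.9,interpolation=cv2.INTER_CUBIC))
E
```

```text
8.6 [-3.950e-02 -1.000e-04  2.236e-01] [-8.9  0.8  7.1] 0.001
```

View pics/s4z.png

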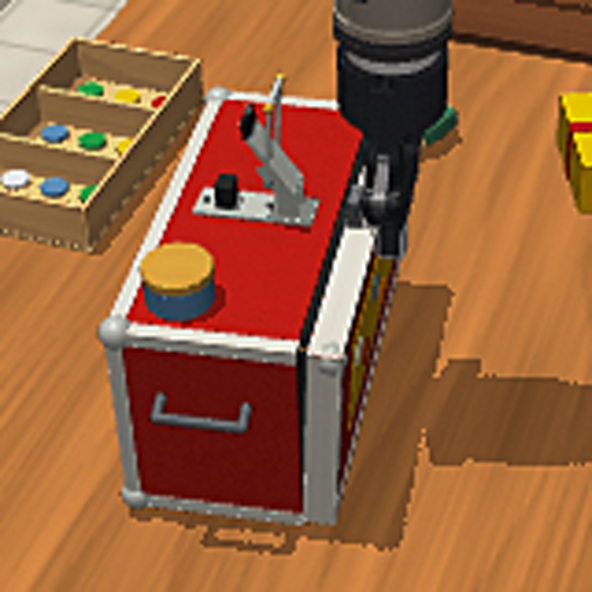

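View pics/t4z.png

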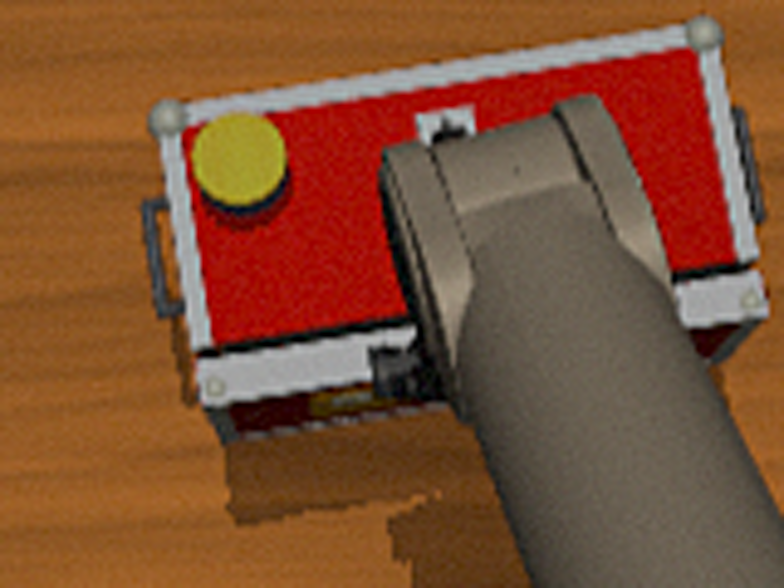

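The front lies against the seal in both views. The force rose to 9 N while the tool nearly stopped. I'll hold briefly and then back away.

Request:
apply_moves:
  moves:
    - [[0,0.02,0],[0,0,0],-1]
    - [[0,0.02,0],[0,0,0],-1]
    - [[0,0.02,0],[0,0,0],-1]

```text
t: 9.07
eef_pos: [0.48, -0.0716, 0.2236]
tool_rot: [-0.001, 0.653, 0.757, -0.002]
contact_force: [-8.5, -0.6, 7.4]
gripper_width: 0.001
```

```bash
python3 ob.py; python3 - <<'E'
from h import *
o=get_obs(); p=[.519,-.0656,.1485]
for P in ([-.06,0,.223],[-.06,0,.40],[0.02,0,.42]): print(P,rel(o,cw(p,[P])[0],p[2]))
E
```

```text
9.07 [-3.940e-02 -1.000e-04  2.236e-01] [-8.5  0.6  7.4] 0.001
[-0.06, 0, 0.223] (array([ 0.01, -0.82,  0.03]), array([-0.02,  0.  , -0.  ]))
[-0.06, 0, 0.4] (array([ 0.  , -0.85, -7.05]), array([-0.02,  0.  , -0.  ]))
[0.02, 0, 0.42] (array([ 0.01,  2.35, -7.87]), array([-0.02,  0.  , -0.  ]))
```

Request:
apply_moves:
  moves:
    - [[0,-0.9,0],[0,0,0],-1]
    - [[0,-0.9,-1],[0,0,0],-0.5]
    - [[0,-0.9,-3],[0,0,0],0]
    - [[0,-0.8,-5],[0,0,0],0.5]
    - [[0,0,-6.8],[0,0,0],1]
    - [[0,0.8,-7.2],[0,0,0],1]
    - [[0,1.6,-7.2],[0,0,0],1]
    - [[0,1.6,-7.2],[0,0,0],1]
    - [[0,1.6,-7.2],[0,0,0],1]

```text
t: 10.2
eef_pos: [0.5209, -0.0654, 0.4036]
tool_rot: [-0.0, 0.653, 0.758, 0.0]
contact_force: [0.4, -0.1, -0.9]
gripper_width: 1.003
```

```bash
python3 ob.py; python3 - <<'E'
from h import *
p=[.519,-.0656,.1485]
o,r=save('wrist','w5.png'); cam=camof(r,o)
for q in ['front_top','keeper','bar','lever_tip','pivot','loop']:
    print(q,[(np.round(d['pixel']).tolist(),round(d['conf'],2)) for d in look_for('wrist',q)][:2])
for n,P in (('pivot',[[.034,0,.202]]),('front_top',fc(.047,[-.022,0,.164])),('keeper',fc(.047,[-.011,0,.186])),('c',[[0,.15,.18]]),('c',[[0,-.15,.18]])): print(n,proj(cam,cw(p,P)))
save('side','s5.png')
a=cv2.imread('pics/s5.png')[140:240,200:320]
cv2.imwrite('pics/s5z.png',cv2.resize(a,None,fx=6,fy=6,interpolation=cv2.INTER_CUBIC))
E
```

```text
10.2 [ 0.0019 -0.      0.4036] [ 0.4 -0.2 -0.9] 1.003
front_top [([172.0, 279.0], 0.7)]
keeper [([172.0, 282.0], 0.56), ([288.0, 378.0], 0.2)]
bar [([296.0, 280.0], 0.64)]
lever_tip [([277.0, 284.0], 0.71), ([228.0, 282.0], 0.68)]
pivot [([226.0, 280.0], 0.72), ([169.0, 280.0], 0.36)]
loop [([297.0, 283.0], 0.9)]
pivot [[279.71659024 239.06297579]]
front_top [[279.82995311 159.55733086]]
keeper [[279.73318412 175.12256561]]
c [[448.78449663 194.65426205]]
c [[110.88471466 194.26266256]]
```

View pics/w5.png

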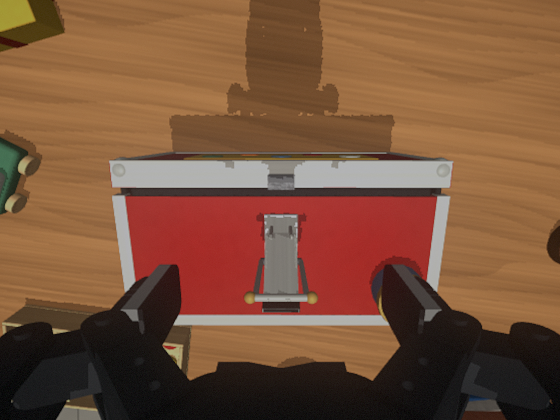

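View pics/s5z.png

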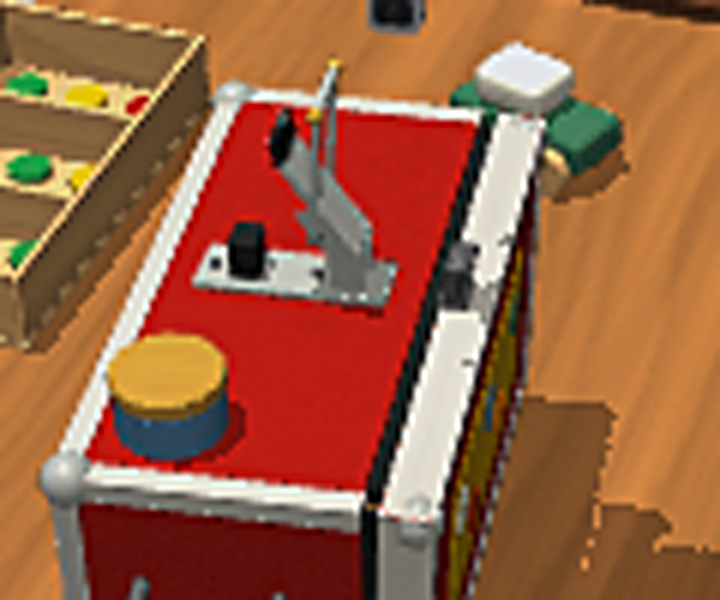

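The wrist view shows the front on its seal with its edge at row 160 (predicted 159.6) and the brass domes at (249.5,298.5) and (312.5,298.5). In the side view the domes are at (255.7,150.8) and (252.3,159.2).

```bash
cat >> h.py <<'E'
def tri(L):
    A=np.zeros((3,3));b=np.zeros(3)
    for cam,uv in L:
        e,d=ray(cam,uv); M=np.eye(3)-np.outer(d,d); A+=M; b+=M@e
    return np.linalg.solve(A,b)
E
python3 - <<'E'
from h import *
p=np.array([.519,-.0656,.1485])
o=get_obs(); r=read_camera('wrist'); w=camof(r,o)
obs=[(w,.0195,(312.5,298.5)),(w,-.0195,(249.5,298.5)),(st('side'),-.0195,(255.7,150.8)),(st('side'),.0195,(252.3,159.2)),
(st('top'),.0195,(287.1,166.1)),(st('top'),-.0195,(304.1,163.3))]
for y in(.0195,-.0195):
    print(wc(p,tri([(c,uv) for c,yy,uv in obs if yy==y])))
def f(x):
    return np.ravel([proj(c,cw(p,[[x[0],x[1]+yy,x[2]]]))[0]-uv for c,yy,uv in obs])
s=least_squares(f,[.05,0,.28]); print(s.x,np.round(s.fun,1)); print(np.hypot(s.x[0]-.034,s.x[2]-.202))
# lever tip from side
tip=(247.2,163.3)
for a in np.arange(.5,1.0,.1):
    print(a, proj(st('side'),cw(p,[[.034+.064*np.cos(a),0,.202+.064*np.sin(a)]])), end=' loop o-bar ')
    print(np.hypot(s.x[0]-.034-.018*np.cos(a),s.x[2]-.202-.018*np.sin(a)))
E
```

```text
[0.04433242 0.01994085 0.28151956]
[ 0.04452289 -0.02058467  0.28118359]
[0.04419694 0.00074767 0.28320881] [-0.7 -0.1  0.3 -0.2 -0.4 -0.5 -0.2 -0.7 -0.6 -0.1 -1.3  0.1]
0.08184648967448796
0.5 [[237.57115888 168.76459988]] loop o-bar 0.0727948322593448
0.6 [[238.67382475 167.1788537 ]] loop o-bar 0.07119784939045654
0.7 [[239.98780924 165.71536235]] loop o-bar 0.06970438133721066
0.7999999999999999 [[241.50131271 164.39071952]] loop o-bar 0.06833660248926693
0.8999999999999999 [[243.20007711 163.2202682 ]] loop o-bar 0.06711625486299405
```

```bash
python3 - <<'E'
from h import *
try: print(tcp_to_tips)
except Exception as e: print(e)
try: print(tcp_to_tips())
except Exception as e: print(e)
o=get_obs();p=np.array([.519,-.0656,.1485]); t=np.deg2rad(12)
for L in (.062,.06,.056):
  pin=np.array([.0443,0.0003,.282])
  z=np.array([np.sin(t),0,-np.cos(t)])
  print(L,rel(o,cw(p,[pin-L*z])[0],p[2],-t), rel(o,cw(p,[pin-(L+.05)*z])[0],p[2],-t))
E
```

```text
0.0726
'float' object is not callable
0.062 (array([0.02, 1.18, 2.45]), array([-1.2,  0. , -0. ])) (array([0.02, 0.76, 0.5 ]), array([-1.2,  0. , -0. ]))
0.06 (array([0.02, 1.19, 2.53]), array([-1.2,  0. , -0. ])) (array([0.02, 0.78, 0.57]), array([-1.2,  0. , -0. ]))
0.056 (array([0.02, 1.23, 2.69]), array([-1.2,  0. , -0. ])) (array([0.02, 0.81, 0.73]), array([-1.2,  0. , -0. ]))
```

Request:
apply_moves:
  moves:
    - [[0,0.3,0.2],[-0.6,0,0],1]
    - [[0,0.76,0.5],[-1.2,0,0],1]
    - [[0,0.97,1.5],[-1.2,0,0],1]
    - [[0,1.18,2.45],[-1.2,0,0],0.8]
    - [[0,1.18,2.45],[-1.2,0,0],0.4]
    - [[0,1.18,2.45],[-1.2,0,0],0.25]

```text
t: 11.4
eef_pos: [0.5506, -0.061, 0.3435]
tool_rot: [0.069, 0.649, 0.753, 0.08]
contact_force: [0.0, 0.2, -0.1]
gripper_width: 0.624
```

```bash
python3 ob.py; python3 - <<'E'
from h import *
p=[.519,-.0656,.1485]
save('wrist','w6.png'); save('side','s6.png')
a=cv2.imread('pics/s6.png')[120:240,190:340]
cv2.imwrite('pics/s6z.png',cv2.resize(a,None,fx=5,fy=5,interpolation=cv2.INTER_CUBIC))
E
```

```text
11.4 [ 3.200e-02 -1.000e-04  3.435e-01] [ 0.1  0.1 -0.1] 0.624
```

View pics/w6.png

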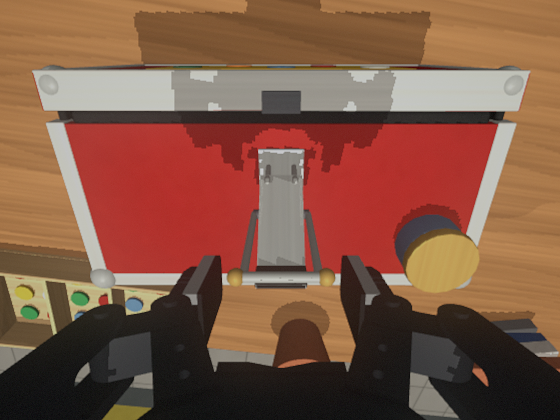

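View pics/s6z.png

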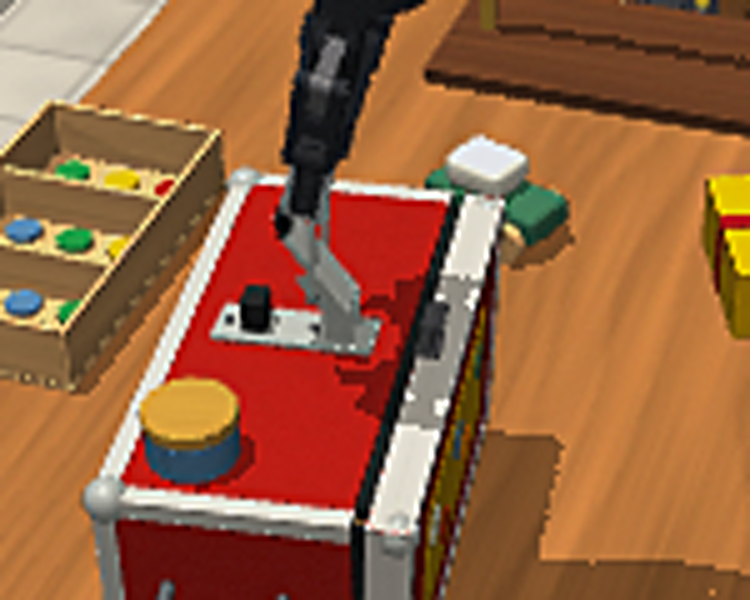

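```bash
python3 - <<'E'
from h import *
r=read_camera('wrist'); T=np.array(r['hand_eye']); K=np.array(r['mtx']); o=get_obs()
def pt(P):
    q=(np.array(P)-T[:3,3])@T[:3,:3]; u=K@(q*[1,-1,-1]); return np.round(u[:2]/u[2],1)
for L in (.062,.065,.068,.071): print(L,[pt([-.0265,y,L]).tolist() for y in (-.011,.0,.011)])
p=[.519,-.0656,.1485]
cam=camof(r,o)
# dome observed row 278 cols 236, 327 -> along known x in tool: depth from spacing
for L in (.056,.060,.064,.068): print(L,pt([-.0195,0,L]),pt([.0195,0,L]))
E
```

```text
0.062 [[215.0, 256.9], [216.3, 280.8], [217.6, 303.8]]
0.065 [[216.4, 254.1], [217.6, 277.6], [218.8, 300.2]]
0.068 [[217.6, 251.5], [218.8, 274.6], [220.0, 296.8]]
0.071 [[218.9, 248.9], [220.0, 271.6], [221.1, 293.5]]
0.056 [230.7 287.6] [325.8 287.7]
0.06 [232.1 283. ] [324.6 283.2]
0.064 [233.4 278.7] [323.4 278.8]
0.068 [234.6 274.6] [322.3 274.7]
```

The domes sit at row 278, cols 236 and 327, between the finger pads. I'll go 2.5 mm deeper and close.

Request:
apply_moves:
  force: 40
  moves:
    - [[0.04,0,0.1],[0,0,0],0.2]
    - [[0.04,0,0.1],[0,0,0],0]
    - [[0.04,0,0.1],[0,0,0],-0.2]
    - [[0.04,0,0.1],[0,0,0],-0.2]

```text
t: 12.05
eef_pos: [0.551, -0.0605, 0.3406]
tool_rot: [0.069, 0.649, 0.753, 0.079]
contact_force: [0.9, -2.6, 3.4]
gripper_width: 0.503
```

```bash
python3 ob.py; python3 - <<'E'
from h import *
save('wrist','w7.png')
E
```

```text
12.05 [0.0324 0.0004 0.3406] [ 0.5 -2.7  3.4] 0.503
```

View pics/w7.png

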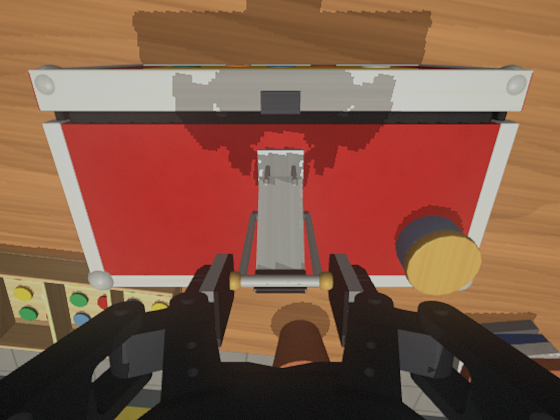

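```bash
cat > lead.py <<'E'
from h import *
import sys
p=np.array([.519,-.0656,.1485]); L=.062
def go(pins,t=12):
    t=np.deg2rad(t); z=np.array([np.sin(t),0,-np.cos(t)]); o=get_obs()
    zz=Rq(o['tool_rot']).apply([0,0,1]); print('pin now',np.round(wc(p,o['eef_pos']+L*zz),4))
    for P in pins:
        P=np.array([P[0],0.0004,P[1]]); d,r=rel(o,cw(p,[P-L*z])[0],p[2],-t); print(np.round(P,4),d.tolist(),r.tolist())
E
python3 - <<'E'
from lead import *
A=[(.034+r*np.cos(np.deg2rad(a)),.202+r*np.sin(np.deg2rad(a))) for a,r in ((88,.0775),(96,.0765),(104,.076),(112,.076),(120,.076),(128,.076),(136,.076),(144,.076),(152,.076),(160,.076),(167,.075),(174,.074))]
go(A)
E
```

```text
pin now [0.0454 0.0004 0.28  ]
[0.0367 0.0004 0.2795] [-0.0, -0.34, -0.05] [0.01, 0.0, -0.0]
[0.026  0.0004 0.2781] [-0.0, -0.77, -0.09] [0.01, 0.0, -0.0]
[0.0156 0.0004 0.2757] [-0.0, -1.2, -0.08] [0.01, 0.0, -0.0]
[0.0055 0.0004 0.2725] [-0.0, -1.62, -0.04] [0.01, 0.0, -0.0]
[-0.004   0.0004  0.2678] [-0.0, -2.03, 0.06] [0.01, 0.0, -0.0]
[-0.0128  0.0004  0.2619] [-0.0, -2.42, 0.22] [0.01, 0.0, -0.0]
[-0.0207  0.0004  0.2548] [-0.0, -2.79, 0.43] [0.01, 0.0, -0.0]
[-0.0275  0.0004  0.2467] [-0.0, -3.13, 0.69] [0.01, 0.0, -0.0]
[-0.0331  0.0004  0.2377] [-0.0, -3.42, 1.0] [0.01, 0.0, -0.0]
[-0.0374  0.0004  0.228 ] [-0.0, -3.67, 1.34] [0.01, 0.0, -0.0]
[-0.0391  0.0004  0.2189] [-0.0, -3.81, 1.69] [0.01, 0.0, -0.0]
[-0.0396  0.0004  0.2097] [-0.0, -3.91, 2.04] [0.01, 0.0, -0.0]
```

Request:
apply_moves:
  moves:
    - [[0,-0.34,-0.05],[0,0,0],-0.2]
    - [[0,-0.77,-0.09],[0,0,0],-0.2]
    - [[0,-1.2,-0.08],[0,0,0],-0.2]
    - [[0,-1.62,-0.04],[0,0,0],-0.2]
    - [[0,-2.03,0.06],[0,0,0],-0.2]
    - [[0,-2.42,0.22],[0,0,0],-0.2]
    - [[0,-2.79,0.43],[0,0,0],-0.2]

```text
t: 12.98
eef_pos: [0.4852, -0.07, 0.3152]
tool_rot: [0.069, 0.649, 0.753, 0.08]
contact_force: [3.7, -4.7, -2.3]
gripper_width: 0.503
```

```bash
python3 ob.py; python3 - <<'E'
from h import *
save('wrist','w8.png'); save('side','s8.png')
a=cv2.imread('pics/s8.png')[120:240,190:340]
cv2.imwrite('pics/s8z.png',cv2.resize(a,None,fx=5,fy=5,interpolation=cv2.INTER_CUBIC))
E
```

```text
12.97 [-0.0341  0.0007  0.3152] [ 2.9 -5.2 -2.3] 0.503
```

View pics/w8.png

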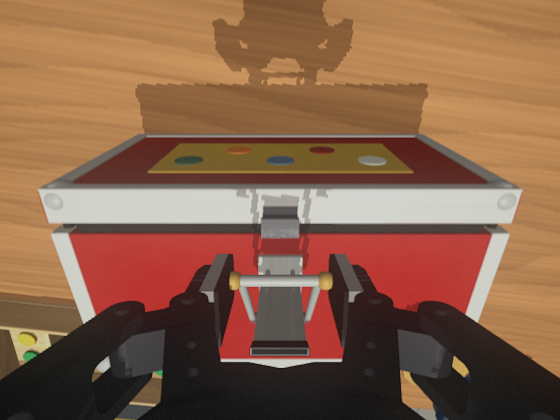

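View pics/s8z.png

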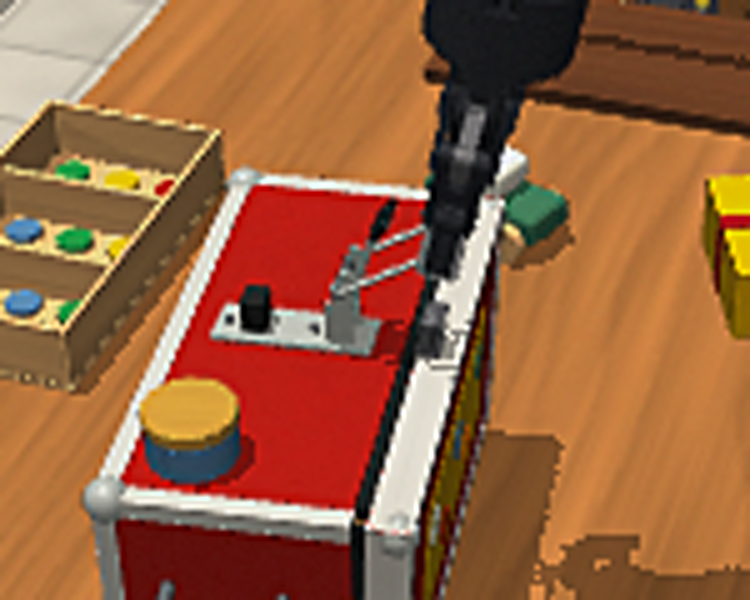

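```bash
python3 - <<'E'
from lead import *
A=[(.034+r*np.cos(np.deg2rad(a)),.202+r*np.sin(np.deg2rad(a))) for a,r in ((144,.076),(152,.076),(160,.076),(167,.075),(174,.074))]
go(A)
E
```

```text
pin now [-0.0222  0.0006  0.2538]
[-0.0275  0.0004  0.2467] [-0.01, -0.27, 0.24] [-0.01, 0.0, -0.01]
[-0.0331  0.0004  0.2377] [-0.01, -0.56, 0.54] [-0.01, 0.0, -0.01]
[-0.0374  0.0004  0.228 ] [-0.01, -0.81, 0.89] [-0.01, 0.0, -0.01]
[-0.0391  0.0004  0.2189] [-0.01, -0.95, 1.23] [-0.01, 0.0, -0.01]
[-0.0396  0.0004  0.2097] [-0.01, -1.05, 1.58] [-0.01, 0.0, -0.01]
```

Request:
apply_moves:
  moves:
    - [[-0.04,-0.27,0.24],[0,0,0],-0.2]
    - [[-0.04,-0.56,0.54],[0,0,0],-0.2]
    - [[-0.04,-0.81,0.89],[0,0,0],-0.2]
    - [[-0.04,-0.95,1.23],[0,0,0],-0.2]
    - [[-0.04,-1.05,1.5],[0,0,0],-0.2]
    - [[-0.04,-1.05,1.5],[0,0,0],-0.2]

```text
t: 13.82
eef_pos: [0.4673, -0.0732, 0.2723]
tool_rot: [0.067, 0.649, 0.753, 0.079]
contact_force: [-0.5, -2.0, -1.1]
gripper_width: 0.503
```

```bash
python3 ob.py; python3 - <<'E'
from h import *
save('wrist','w9.png'); save('side','s9.png')
a=cv2.imread('pics/s9.png')[120:240,190:340]
cv2.imwrite('pics/s9z.png',cv2.resize(a,None,fx=5,fy=5,interpolation=cv2.INTER_CUBIC))
from lead import *
go([])
E
```

```text
13.82 [-5.230e-02  1.000e-04  2.723e-01] [-0.8 -1.9 -1.1] 0.503
pin now [-3.94e-02  1.00e-04  2.12e-01]
```

View pics/w9.png

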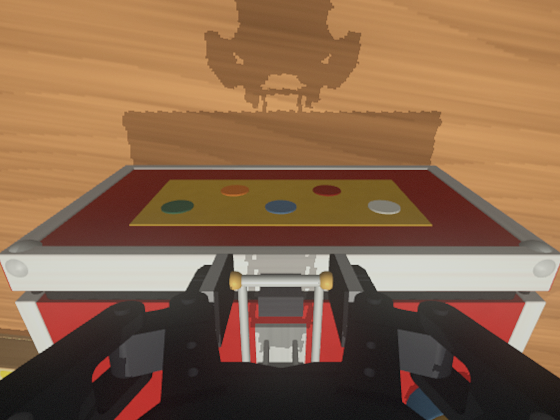

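View pics/s9z.png

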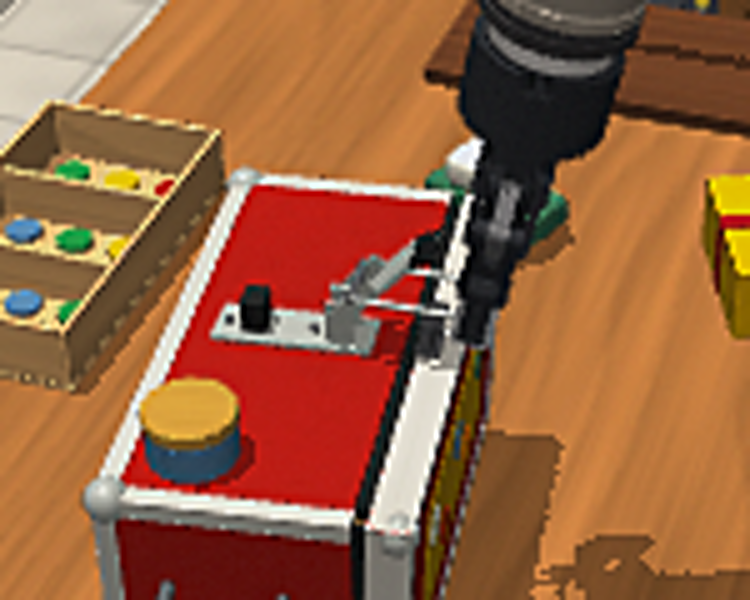

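```bash
python3 - <<'E'
from lead import *
o=get_obs(); r=read_camera('wrist'); w=camof(r,o)
for n,P in (('lip tip top',(-.0145,0,.186)),('lip tip bot',(-.0145,0,.183)),('keeper back top?',(-.0035,0,.186)),('front outer',(-.022,.15,.164)),('front inner',(0,.15,.164)),('frontouter-',(-.022,-.15,.164))):
    print(n,np.round(proj(w,cw(p,fc(.046,P)))[0],1))
print('pin pred',proj(w,cw(p,[[-.0394,0,.212]])))
a=cv2.imread('pics/w9.png')[240:340,200:360]
cv2.imwrite('pics/w9z.png',cv2.resize(a,None,fx=5,fy=5,interpolation=cv2.INTER_CUBIC))
E
```

```text
lip tip top [278.4 291.9]
lip tip bot [278.4 288. ]
keeper back top? [278.4 310.1]
front outer [563.3 254.2]
front inner [549.4 288.2]
frontouter- [ -6.1 253.7]
pin pred [[278.13656908 280.92499785]]
```

View pics/w9z.png

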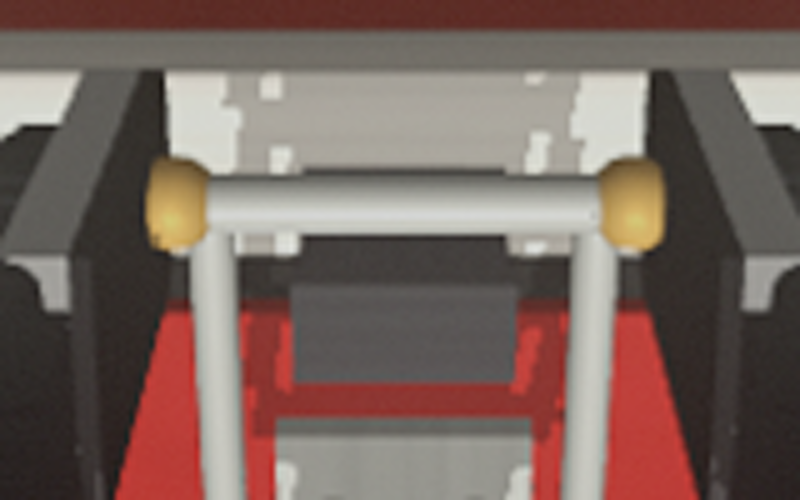

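```bash
python3 - <<'E'
from lead import *
go([(-.039,.205),(-.037,.198),(-.034,.193),(-.028,.192),(-.021,.192)])
E
```

```text
pin now [-3.940e-02  1.000e-04  2.121e-01]
[-0.039   0.0004  0.205 ] [0.01, -0.04, 0.28] [-0.01, -0.0, -0.0]
[-0.037   0.0004  0.198 ] [0.01, -0.02, 0.57] [-0.01, -0.0, -0.0]
[-0.034   0.0004  0.193 ] [0.01, 0.05, 0.79] [-0.01, -0.0, -0.0]
[-0.028   0.0004  0.192 ] [0.01, 0.28, 0.88] [-0.01, -0.0, -0.0]
[-0.021   0.0004  0.192 ] [0.01, 0.55, 0.94] [-0.01, -0.0, -0.0]
```

Request:
apply_moves:
  moves:
    - [[-0.02,-0.04,0.14],[0,0,0],-0.2]
    - [[-0.02,-0.04,0.28],[0,0,0],-0.2]
    - [[-0.02,-0.03,0.43],[0,0,0],-0.2]
    - [[-0.02,-0.02,0.57],[0,0,0],-0.2]
    - [[-0.02,0.05,0.79],[0,0,0],-0.2]
    - [[-0.02,0.05,0.79],[0,0,0],-0.2]

```text
t: 14.72
eef_pos: [0.4729, -0.0729, 0.2533]
tool_rot: [0.068, 0.649, 0.753, 0.079]
contact_force: [-3.1, 1.6, -2.0]
gripper_width: 0.505
```

```bash
python3 ob.py; python3 - <<'E'
from lead import *
go([])
save('wrist','w10.png'); save('side','s10.png')
a=cv2.imread('pics/s10.png')[140:220,230:310]
cv2.imwrite('pics/s10z.png',cv2.resize(a,None,fx=7,fy=7,interpolation=cv2.INTER_CUBIC))
a=cv2.imread('pics/w10.png')[240:360,200:360]
cv2.imwrite('pics/w10z.png',cv2.resize(a,None,fx=5,fy=5,interpolation=cv2.INTER_CUBIC))
E
```

```text
14.72 [-0.0466 -0.0004  0.2533] [-2.8  2.1 -2. ] 0.505
pin now [-0.0338 -0.0003  0.1927]
```

View pics/w10z.png

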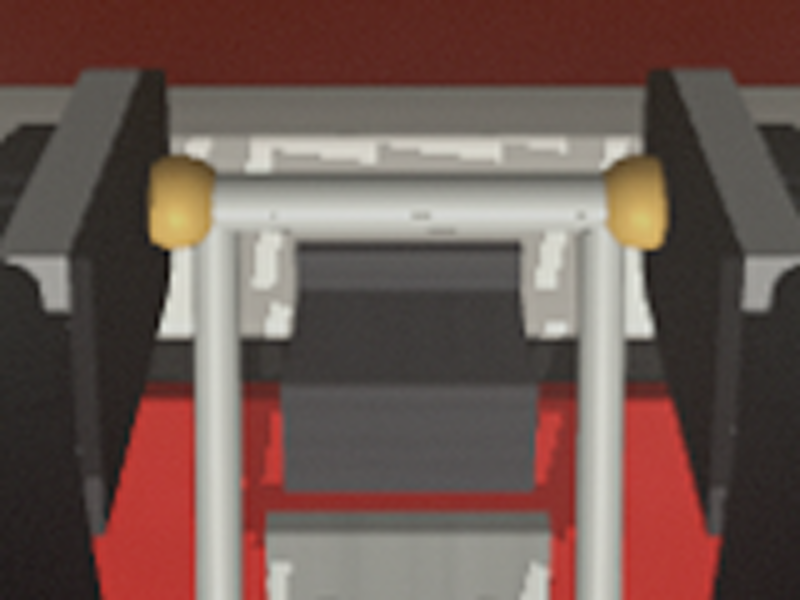

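View pics/s10z.png

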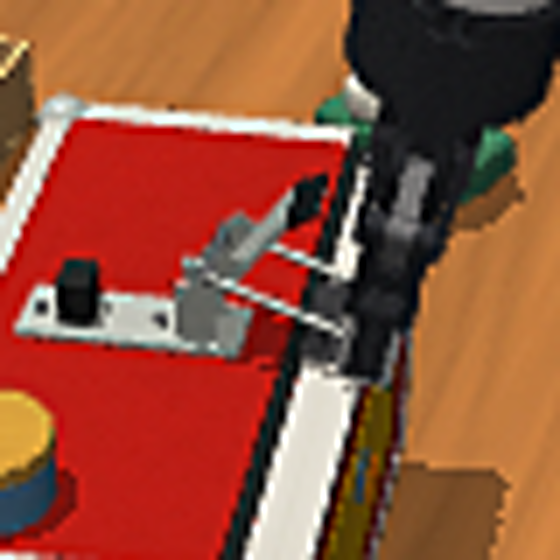

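```bash
python3 - <<'E'
from lead import *
o=get_obs(); r=read_camera('wrist'); w=camof(r,o)
for row,z,n in ((317,.2018,'lip tip top'),(338,.2018,'keeper back top'),(267.0,.179,'front outer edge'),(307,.180,'front inner edge?'),(298,.180,'foot?'),(317,.199,'lip')):
    print(n,np.round(wc(p,atz(w,(280,row),z)),4))
E
```

```text
lip tip top [-0.0215  0.0003  0.2018]
keeper back top [-0.0092  0.0003  0.2018]
front outer edge [-0.0305  0.0003  0.179 ]
front inner edge? [-0.0067  0.0003  0.18  ]
foot? [-0.0125  0.0003  0.18  ]
lip [-0.0188  0.0003  0.199 ]
```

```bash
python3 - <<'E'
from lead import *
go([(-.030,.192),(-.026,.192),(-.022,.192),(-.019,.192),(-.019,.198)])
E
```

```text
pin now [-0.0336 -0.0004  0.1933]
[-0.03    0.0004  0.192 ] [0.03, 0.13, 0.08] [-0.0, -0.0, -0.0]
[-0.026   0.0004  0.192 ] [0.03, 0.29, 0.11] [-0.0, -0.0, -0.0]
[-0.022   0.0004  0.192 ] [0.03, 0.44, 0.15] [-0.0, -0.0, -0.0]
[-0.019   0.0004  0.192 ] [0.03, 0.56, 0.17] [-0.0, -0.0, -0.0]
[-0.019   0.0004  0.198 ] [0.03, 0.61, -0.06] [-0.0, -0.0, -0.0]
```

Request:
apply_moves:
  moves:
    - [[0.01,0.13,0.08],[0,0,0],-0.2]
    - [[0.01,0.21,0.1],[0,0,0],-0.2]
    - [[0.01,0.29,0.11],[0,0,0],-0.2]
    - [[0.01,0.37,0.13],[0,0,0],-0.2]
    - [[0.01,0.44,0.15],[0,0,0],-0.2]
    - [[0.01,0.44,0.15],[0,0,0],-0.2]

```text
t: 15.62
eef_pos: [0.4849, -0.0711, 0.2527]
tool_rot: [0.068, 0.649, 0.753, 0.079]
contact_force: [-2.9, 2.7, -2.2]
gripper_width: 0.503
```

```bash
python3 ob.py; python3 - <<'E'
from lead import *
go([])
save('wrist','w11.png')
a=cv2.imread('pics/w11.png')[240:360,200:360]
cv2.imwrite('pics/w11z.png',cv2.resize(a,None,fx=5,fy=5,interpolation=cv2.INTER_CUBIC))
E
```

```text
15.62 [-0.0345 -0.0004  0.2527] [-2.5  3.1 -2.2] 0.503
pin now [-0.0216 -0.0004  0.1921]
```

View pics/w11z.png

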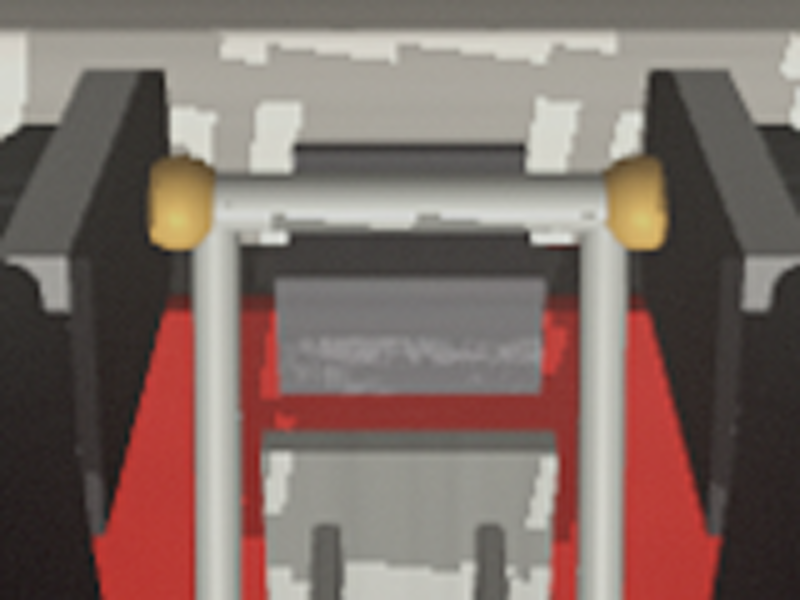

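Request:
apply_moves:
  moves:
    - [[0.02,0.06,0.01],[0,0,0],-0.2]
    - [[0.02,0.1,0.02],[0,0,0],-0.2]
    - [[0.02,0.1,0.02],[0,0,0],-0.2]

```text
t: 16.05
eef_pos: [0.4871, -0.0705, 0.2526]
tool_rot: [0.068, 0.649, 0.753, 0.079]
contact_force: [-2.5, 0.3, -1.2]
gripper_width: 0.499
```

```bash
python3 ob.py
```

```text
16.05 [-3.230e-02 -2.000e-04  2.526e-01] [-2.4  0.6 -1.2] 0.499
```

Request:
apply_moves:
  moves:
    - [[0,0.04,0.01],[0,0,0],-0.2]
    - [[0,0.08,0.02],[0,0,0],-0.2]

```text
t: 16.3
eef_pos: [0.489, -0.0702, 0.2525]
tool_rot: [0.068, 0.649, 0.753, 0.079]
contact_force: [-3.6, -0.4, -2.4]
gripper_width: 0.506
```

Request:
apply_moves:
  moves:
    - [[0,0.04,0.01],[0,0,0],-0.2]
    - [[0,0.06,0.01],[0,0,0],-0.2]

```text
t: 16.55
eef_pos: [0.4903, -0.07, 0.2524]
tool_rot: [0.068, 0.649, 0.753, 0.079]
contact_force: [-5.1, -1.1, -1.6]
gripper_width: 0.505
```

```bash
python3 ob.py; python3 - <<'E'
from lead import *
go([])
save('wrist','w12.png')
a=cv2.imread('pics/w12.png')[240:360,200:360]
cv2.imwrite('pics/w12z.png',cv2.resize(a,None,fx=5,fy=5,interpolation=cv2.INTER_CUBIC))
E
```

```text
16.55 [-2.900e-02 -1.000e-04  2.524e-01] [-5.2 -0.3 -1.6] 0.505
pin now [-1.620e-02 -1.000e-04  1.918e-01]
```

View pics/w12z.png

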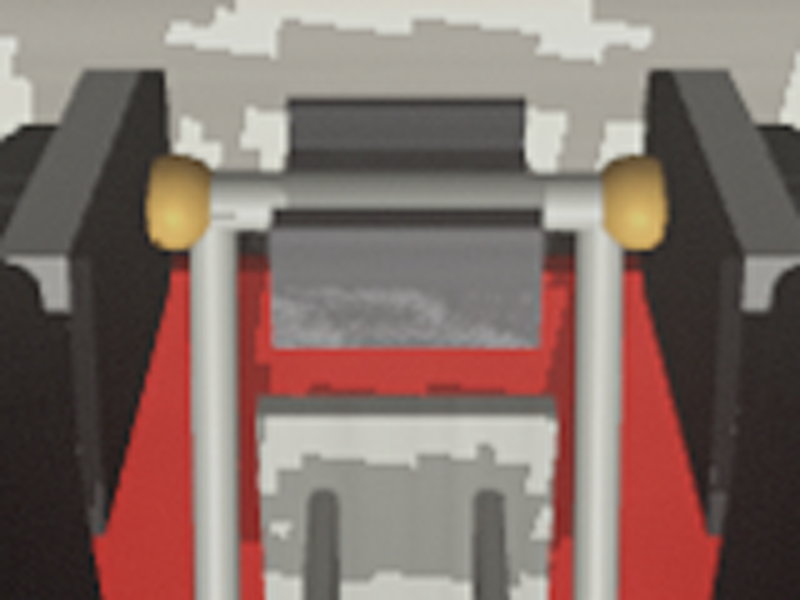

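The lip's edge (zoomed rows 210–225) now covers the lower half of the pin, so the pin is under the lip. I'll raise it gently to check the hook.

Request:
apply_moves:
  moves:
    - [[0,0.03,-0.03],[0,0,0],-0.2]
    - [[0,0.04,-0.08],[0,0,0],-0.2]
    - [[0,0.05,-0.12],[0,0,0],-0.2]

```text
t: 16.98
eef_pos: [0.4903, -0.0699, 0.2553]
tool_rot: [0.067, 0.65, 0.753, 0.078]
contact_force: [-4.5, -1.7, -2.3]
gripper_width: 0.503
```

```bash
python3 ob.py
```

```text
16.98 [-0.0291 -0.      0.2553] [-4.7 -1.  -2.3] 0.503
```

Request:
apply_moves:
  moves:
    - [[0,0.01,-0.05],[0,0,0],-0.2]
    - [[0,0.02,-0.08],[0,0,0],-0.2]

```text
t: 17.23
eef_pos: [0.49, -0.07, 0.2564]
tool_rot: [0.067, 0.65, 0.753, 0.078]
contact_force: [2.4, -2.5, -21.5]
gripper_width: 0.5
```

Request:
apply_moves:
  moves:
    - [[0,0.01,-0.03],[0,0,0],-0.2]
    - [[0,0.01,-0.06],[0,0,0],-0.2]

```text
t: 17.48
eef_pos: [0.4898, -0.07, 0.257]
tool_rot: [0.067, 0.65, 0.753, 0.079]
contact_force: [8.8, -1.5, -38.3]
gripper_width: 0.497
```

```bash
python3 ob.py; python3 - <<'E'
from lead import *
go([])
save('wrist','w13.png')
a=cv2.imread('pics/w13.png')[240:360,200:360]
cv2.imwrite('pics/w13z.png',cv2.resize(a,None,fx=5,fy=5,interpolation=cv2.INTER_CUBIC))
E
```

```text
17.48 [-0.0295 -0.      0.257 ] [  8.5  -2.8 -38.3] 0.497
pin now [-1.680e-02  1.000e-04  1.963e-01]
```

View pics/w13z.png

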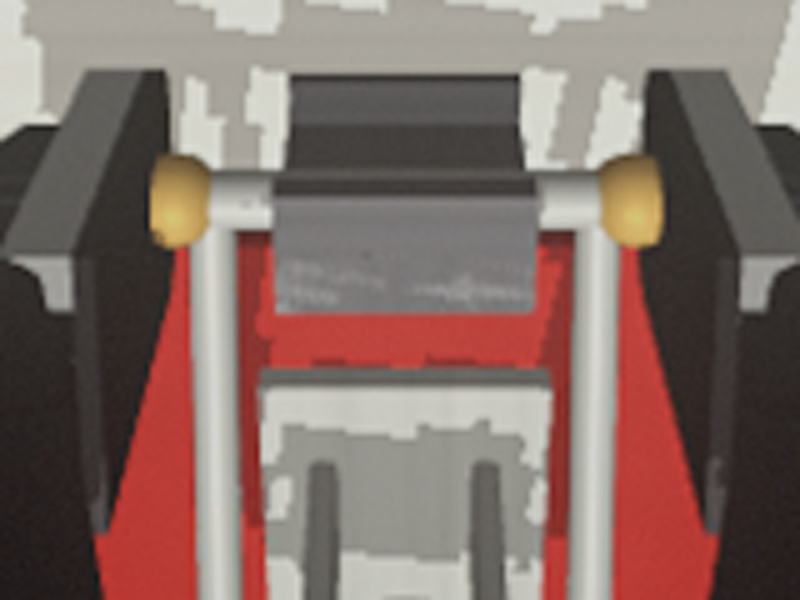

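The pin is hooked: it pulls up against the lip with 38 N. I'll relax that and then release.

Request:
apply_moves:
  moves:
    - [[0,0.02,0.06],[0,0,0],-0.2]
    - [[0,0.03,0.08],[0,0,0],-0.2]

```text
t: 17.77
eef_pos: [0.4905, -0.0699, 0.2562]
tool_rot: [0.066, 0.65, 0.753, 0.077]
contact_force: [-5.6, -3.7, -15.6]
gripper_width: 0.497
```

```bash
python3 ob.py
```

```text
17.77 [-0.0288 -0.      0.2562] [ -6.1  -2.8 -15.6] 0.497
```

Request:
apply_moves:
  moves:
    - [[0,0,0.03],[0,0,0],-0.2]
    - [[0,0,0.03],[0,0,0],-0.2]

```text
t: 18.02
eef_pos: [0.4908, -0.0698, 0.2561]
tool_rot: [0.067, 0.65, 0.753, 0.077]
contact_force: [-7.0, -2.9, -11.9]
gripper_width: 0.497
```

```bash
python3 ob.py
```

```text
18.02 [-0.0285 -0.      0.2561] [ -7.4  -1.8 -11.9] 0.497
```

Request:
apply_moves:
  moves:
    - [[0,0,0.03],[0,0,0],0.2]
    - [[0,0,0.03],[0,0,0],0.5]
    - [[0,0,0],[0,0,0],0.6]
    - [[0,0,-1],[0,0,0],0.6]
    - [[0,-0.5,-2.5],[0,0,0],0.6]
    - [[0,-1,-4.5],[0,0,0],1]
    - [[0,-1,-5],[0,0,0],1]
    - [[0,-1,-5],[0,0,0],1]

```text
t: 19.02
eef_pos: [0.4433, -0.077, 0.3749]
tool_rot: [0.07, 0.649, 0.753, 0.079]
contact_force: [0.2, 0.8, 0.0]
gripper_width: 1.001
```

```bash
python3 ob.py; python3 - <<'E'
from lead import *
save('wrist','w14.png'); save('side','s14.png')
a=cv2.imread('pics/s14.png')[140:220,230:310]
cv2.imwrite('pics/s14z.png',cv2.resize(a,None,fx=7,fy=7,interpolation=cv2.INTER_CUBIC))
E
```

```text
19.02 [-7.660e-02 -1.000e-04  3.749e-01] [0.3 0.8 0. ] 1.001
```

View pics/w14.png

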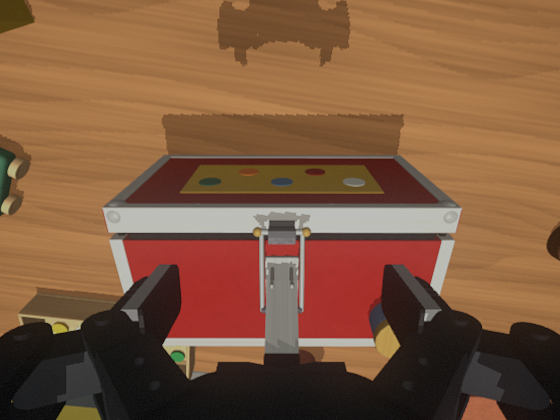

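View pics/s14z.png

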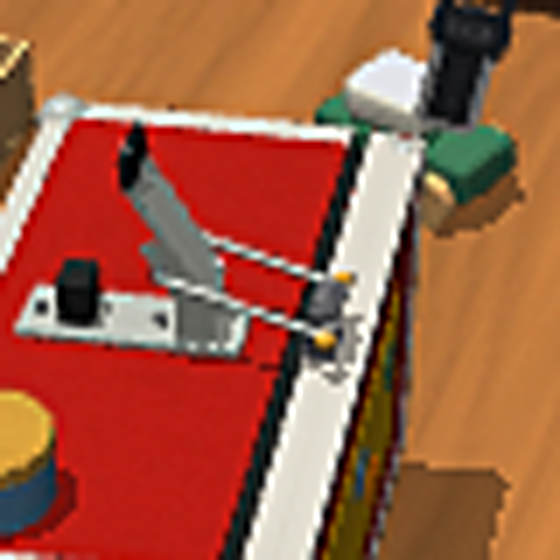

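The loop is hooked on the keeper, with the domes at (257,232) and (308,232) in the wrist view. The lever leans back at about 1.1 rad. Next I'll press it down with closed fingers.

```bash
cat > lev.py <<'E'
from h import *
p=np.array([.519,-.0656,.1485])
def K(a,s=.055,h=.008): return np.array([.034+s*np.cos(a)-h*np.sin(a)-.011,0,.202+s*np.sin(a)+h*np.cos(a)+.0726])
E
python3 - <<'E'
from lev import *
o=get_obs()
for P in ([.0,0,.38],[.028,0,.36],[.028,0,.334]): print(P,rel(o,cw(p,[P])[0],p[2],0))
for a in np.arange(1.2,.1,-.1): print(round(a,1),np.round(K(a),4),(K(a)-[.028,0,.334])[[0,2]]*40)
E
```

```text
[0.0, 0, 0.38] (array([-0.01,  3.08,  0.37]), array([ 1.2, -0. , -0. ]))
[0.028, 0, 0.36] (array([-0.01,  4.01,  1.38]), array([ 1.2, -0. , -0. ]))
[0.028, 0, 0.334] (array([-0.01,  3.79,  2.4 ]), array([ 1.2, -0. , -0. ]))
1.2 [0.0355 0.     0.3288] [ 0.29893455 -0.20955953]
1.1 [0.0408 0.     0.3272] [ 0.51272511 -0.27019305]
1.0 [0.046  0.     0.3252] [ 0.71939436 -0.3518671 ]
0.9 [0.0509 0.     0.3227] [ 0.91687732 -0.45376561]
0.8 [0.0556 0.     0.3196] [ 1.10320081 -0.57487045]
0.7 [0.0599 0.     0.3162] [ 1.27650315 -0.71397159]
0.6 [0.0639 0.     0.3123] [ 1.43505276 -0.86967916]
0.5 [0.0674 0.     0.308 ] [ 1.57726546 -1.0404374 ]
0.4 [0.0705 0.     0.3034] [ 1.70172032 -1.22454013]
0.3 [0.0732 0.     0.2985] [ 1.80717381 -1.42014787]
0.2 [0.0753 0.     0.2934] [ 1.89257229 -1.62530617]
```

Request:
apply_moves:
  moves:
    - [[0,1.2,0.1],[0.6,0,0],0]
    - [[0,2.4,0.3],[1.2,0,0],-0.5]
    - [[0,3.08,0.37],[1.2,0,0],-1]
    - [[0,3.08,0.37],[1.2,0,0],-1]
    - [[0,3.5,1.0],[1.2,0,0],-1]
    - [[0,3.9,1.7],[1.2,0,0],-1]
    - [[0,3.79,2.4],[1.2,0,0],-1]
    - [[0,3.79,2.4],[1.2,0,0],-1]

```text
t: 20.12
eef_pos: [0.5447, -0.0618, 0.3334]
tool_rot: [-0.001, 0.653, 0.757, -0.001]
contact_force: [0.0, -0.0, -0.0]
gripper_width: 0.003
```

```bash
python3 ob.py; python3 - <<'E'
from lead import *
save('wrist','w15.png'); save('side','s15.png')
a=cv2.imread('pics/s15.png')[120:220,200:310]
cv2.imwrite('pics/s15z.png',cv2.resize(a,None,fx=6,fy=6,interpolation=cv2.INTER_CUBIC))
E
```

```text
20.12 [ 0.026  -0.      0.3334] [ 0. -0. -0.] 0.003
```

View pics/w15.png

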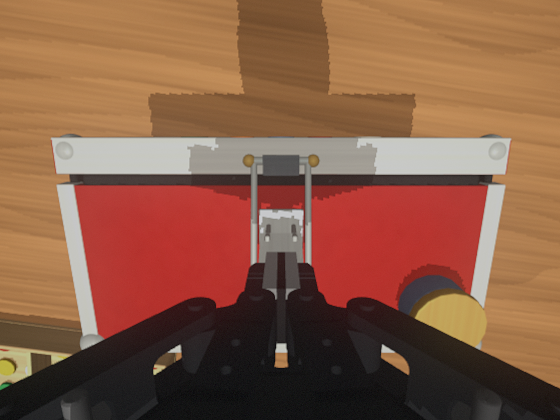

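View pics/s15z.png

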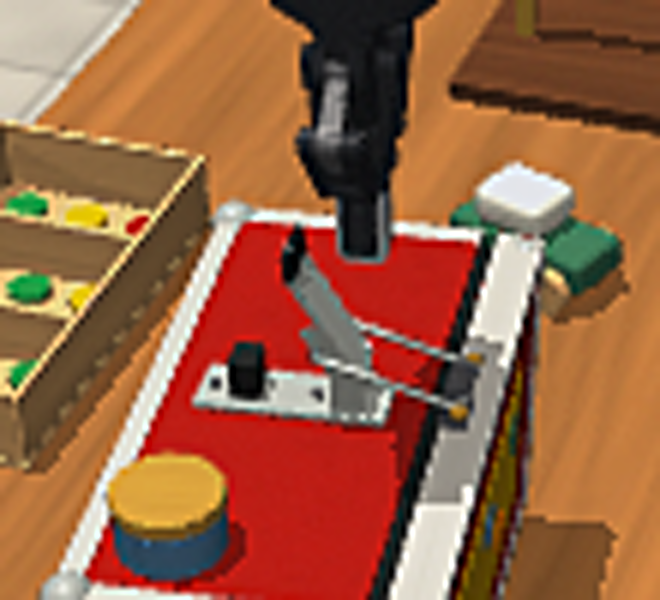

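The fingertips stand just in front of the upper part of the lever's face. I'll press along the arc.

Request:
apply_moves:
  moves:
    - [[0,0.3,0.18],[0,0,0],-1]
    - [[0,0.45,0.22],[0,0,0],-1]
    - [[0,0.6,0.26],[0,0,0],-1]
    - [[0,0.7,0.3],[0,0,0],-1]
    - [[0,0.8,0.33],[0,0,0],-1]

```text
t: 20.85
eef_pos: [0.5663, -0.0584, 0.3266]
tool_rot: [-0.0, 0.653, 0.757, -0.0]
contact_force: [-1.6, 0.2, 1.5]
gripper_width: -0.004
```

```bash
python3 ob.py
```

```text
20.85 [4.780e-02 1.000e-04 3.266e-01] [-1.5  0.4  1.5] -0.004
```

Contact is light. Continuing.

```bash
python3 - <<'E'
from lev import *
o=get_obs(); c=wc(p,o['eef_pos'])
for a in np.arange(1.0,.05,-.1): print(round(a,1),np.round((K(a)-c)*40,2)[[0,2]])
E
```

```text
1.0 [-0.07 -0.06]
0.9 [ 0.12 -0.16]
0.8 [ 0.31 -0.28]
0.7 [ 0.48 -0.42]
0.6 [ 0.64 -0.57]
0.5 [ 0.78 -0.75]
0.4 [ 0.91 -0.93]
0.3 [ 1.01 -1.13]
0.2 [ 1.1  -1.33]
0.1 [ 1.16 -1.54]
```

Request:
apply_moves:
  moves:
    - [[0,0.08,0.08],[0,0,0],-1]
    - [[0,0.16,0.16],[0,0,0],-1]
    - [[0,0.24,0.22],[0,0,0],-1]
    - [[0,0.3,0.26],[0,0,0],-1]

```text
t: 21.35
eef_pos: [0.5739, -0.0573, 0.3202]
tool_rot: [0.0, 0.653, 0.757, -0.0]
contact_force: [-2.7, -0.2, 1.6]
gripper_width: 0.003
```

```bash
python3 ob.py
```

```text
21.35 [5.550e-02 1.000e-04 3.202e-01] [-2.7  0.2  1.6] 0.003
```

Request:
apply_moves:
  moves:
    - [[0,0.09,0.07],[0,0,0],-1]
    - [[0,0.17,0.14],[0,0,0],-1]
    - [[0,0.25,0.22],[0,0,0],-1]
    - [[0,0.33,0.3],[0,0,0],-1]
    - [[0,0.33,0.3],[0,0,0],-1]

```text
t: 21.98
eef_pos: [0.5821, -0.0561, 0.3124]
tool_rot: [-0.0, 0.653, 0.757, 0.0]
contact_force: [0.6, -0.7, 0.6]
gripper_width: -0.001
```

```bash
python3 ob.py; python3 - <<'E'
from lead import *
save('wrist','w16.png'); save('side','s16.png')
a=cv2.imread('pics/s16.png')[120:220,200:310]
cv2.imwrite('pics/s16z.png',cv2.resize(a,None,fx=6,fy=6,interpolation=cv2.INTER_CUBIC))
E
```

```text
21.98 [6.380e-02 1.000e-04 3.124e-01] [ 0.5 -0.7  0.6] -0.001
```

View pics/s16z.png

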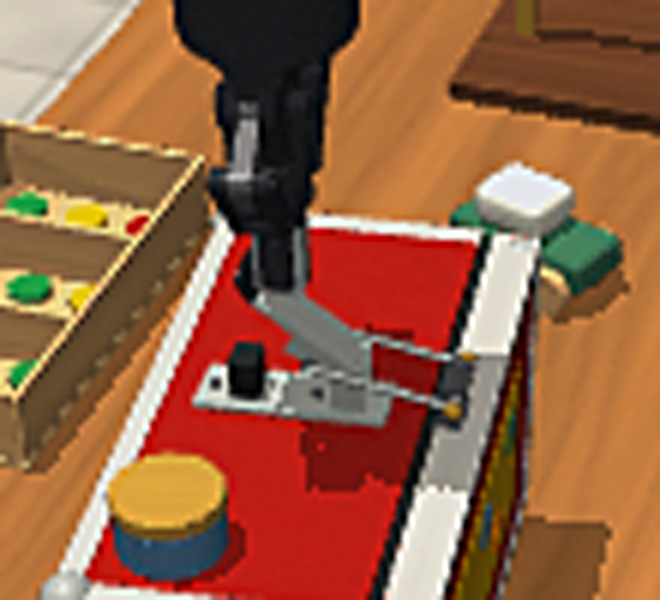

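View pics/w16.png

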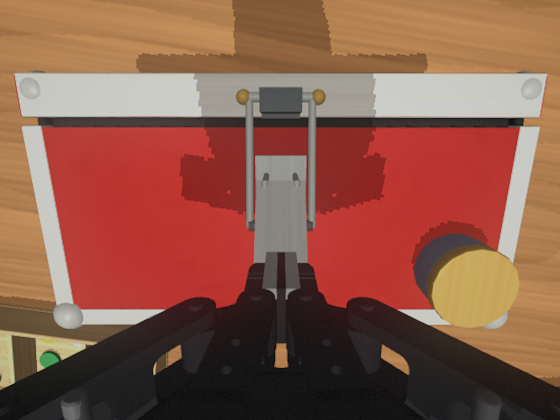

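The pin is still under the lip, at row 97 with the keeper covering its middle. The lever is at about 0.65. Continuing.

Request:
apply_moves:
  moves:
    - [[0,0.07,0.09],[0,0,0],-1]
    - [[0,0.14,0.18],[0,0,0],-1]
    - [[0,0.2,0.27],[0,0,0],-1]

```text
t: 22.45
eef_pos: [0.5872, -0.0553, 0.306]
tool_rot: [0.0, 0.653, 0.757, 0.0]
contact_force: [-0.1, 0.4, 3.5]
gripper_width: -0.003
```

```bash
python3 ob.py
```

```text
22.45 [6.90e-02 1.00e-04 3.06e-01] [-0.   0.4  3.5] -0.003
```

Request:
apply_moves:
  moves:
    - [[0,0.06,0.1],[0,0,0],-1]
    - [[0,0.11,0.2],[0,0,0],-1]
    - [[0,0.16,0.3],[0,0,0],-1]
    - [[0,0.18,0.36],[0,0,0],-1]

```text
t: 22.95
eef_pos: [0.5912, -0.0547, 0.2965]
tool_rot: [-0.0, 0.653, 0.757, -0.0]
contact_force: [-0.4, 0.2, 0.7]
gripper_width: 0.001
```

```bash
python3 ob.py; python3 - <<'E'
from lead import *
save('wrist','w17.png'); save('side','s17.png')
a=cv2.imread('pics/s17.png')[120:220,200:310]
cv2.imwrite('pics/s17z.png',cv2.resize(a,None,fx=6,fy=6,interpolation=cv2.INTER_CUBIC))
E
```

```text
22.95 [7.300e-02 1.000e-04 2.965e-01] [-0.4  0.3  0.7] 0.001
```

View pics/s17z.png

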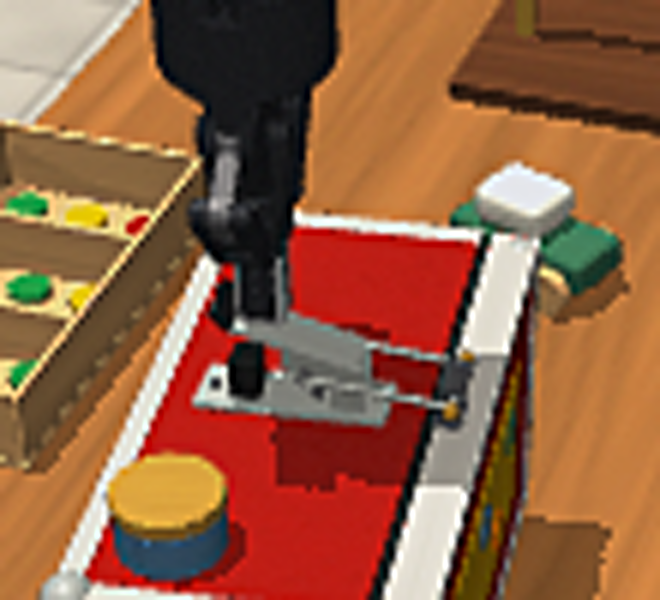

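View pics/w17.png

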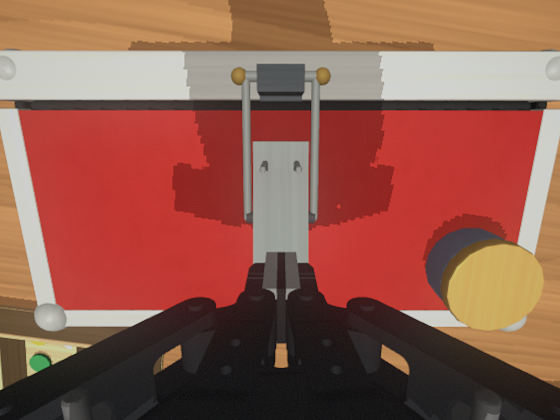

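Request:
apply_moves:
  moves:
    - [[0,0.03,0.1],[0,0,0],-1]
    - [[0,0.05,0.2],[0,0,0],-1]
    - [[0,0.06,0.3],[0,0,0],-1]
    - [[0,0.06,0.4],[0,0,0],-1]

```text
t: 23.55
eef_pos: [0.5928, -0.0545, 0.2867]
tool_rot: [-0.0, 0.653, 0.757, -0.0]
contact_force: [-0.1, 0.6, -0.2]
gripper_width: -0.001
```

```bash
python3 ob.py
```

```text
23.55 [7.460e-02 1.000e-04 2.867e-01] [-0.   0.6 -0.2] -0.001
```

Request:
apply_moves:
  moves:
    - [[0,0,0.06],[0,0,0],-1]
    - [[0,0,0.12],[0,0,0],-1]
    - [[0,0,0.16],[0,0,0],-1]

```text
t: 23.92
eef_pos: [0.5928, -0.0545, 0.2829]
tool_rot: [0.0, 0.653, 0.757, -0.0]
contact_force: [0.0, -0.9, -0.0]
gripper_width: 0.001
```

Request:
apply_moves:
  moves:
    - [[0,0,0.04],[0,0,0],-1]
    - [[0,0,0.08],[0,0,0],-1]

```text
t: 24.18
eef_pos: [0.5929, -0.0545, 0.2816]
tool_rot: [0.0, 0.653, 0.757, -0.0]
contact_force: [-3.4, -0.8, 9.4]
gripper_width: -0.004
```

```bash
python3 ob.py; python3 - <<'E'
from lead import *
save('side','s18.png')
a=cv2.imread('pics/s18.png')[120:220,200:310]
cv2.imwrite('pics/s18z.png',cv2.resize(a,None,fx=6,fy=6,interpolation=cv2.INTER_CUBIC))
E
```

```text
24.18 [7.470e-02 1.000e-04 2.816e-01] [-3.5 -0.3  9.4] -0.004
```

View pics/s18z.png

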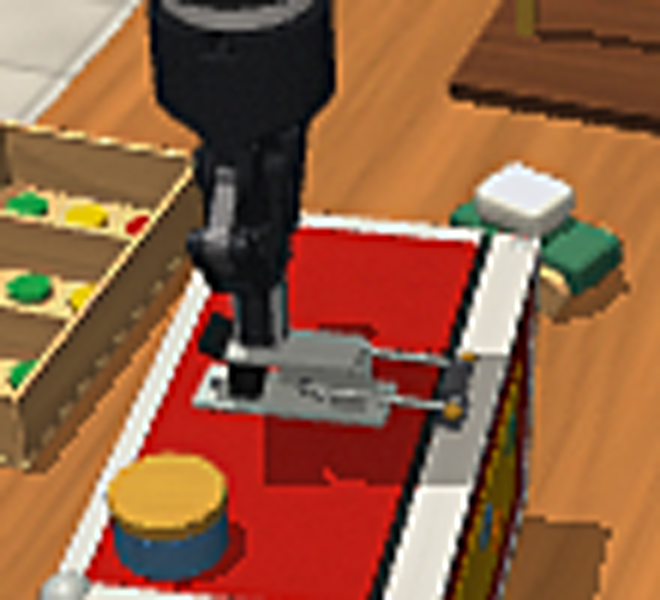

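The lever lies flat on its stop, and 9 N on it is the stop contact. I'll lift away and check.

Request:
apply_moves:
  moves:
    - [[0,0,-0.5],[0,0,0],-1]
    - [[0,0,-2],[0,0,0],-1]
    - [[0,-1.5,-4],[0,0,0],0]
    - [[0,-3.5,-5],[0,0,0],1]
    - [[0,-4.5,-5],[0,0,0],1]
    - [[0,-4.5,-5],[0,0,0],1]
    - [[0,-4.5,-5],[0,0,0],1]

```text
t: 25.1
eef_pos: [0.4822, -0.071, 0.4063]
tool_rot: [0.0, 0.653, 0.757, 0.0]
contact_force: [-0.3, 0.1, 0.3]
gripper_width: 1.0
```

```bash
python3 ob.py; python3 - <<'E'
from lead import *
o,r=save('wrist','w19.png'); save('side','s19.png'); save('top','t19.png')
a=cv2.imread('pics/s19.png')[130:230,200:310]
cv2.imwrite('pics/s19z.png',cv2.resize(a,None,fx=6,fy=6,interpolation=cv2.INTER_CUBIC))
w=camof(r,o)
for l in (.012,.02,.03,.046):
    print(l,np.round([proj(w,cw(p,fc(l,P)))[0] for P in ((-.022,0,.164),(0,0,.164))],1).tolist(),np.round(proj(w,cw(p,[[0,0,.18]]))[0],1))
E
```

```text
25.1 [-3.720e-02  1.000e-04  4.063e-01] [-0.3  0.1  0.3] 1.0
0.012 [[279.7, 208.7], [279.7, 231.8]] [279.8 234.8]
0.02 [[279.8, 207.2], [279.7, 230.4]] [279.8 234.8]
0.03 [[279.8, 205.4], [279.8, 228.7]] [279.8 234.8]
0.046 [[279.8, 202.5], [279.8, 226.0]] [279.8 234.8]
```

View pics/w19.png

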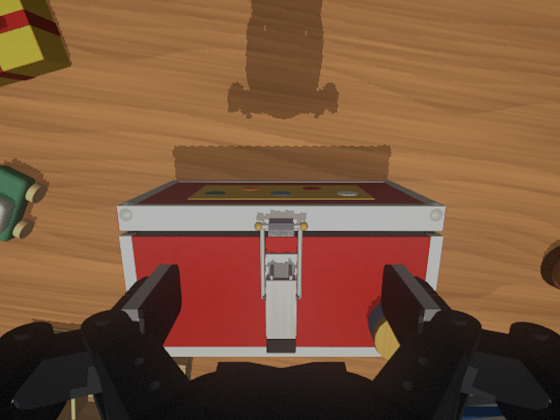

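View pics/s19z.png

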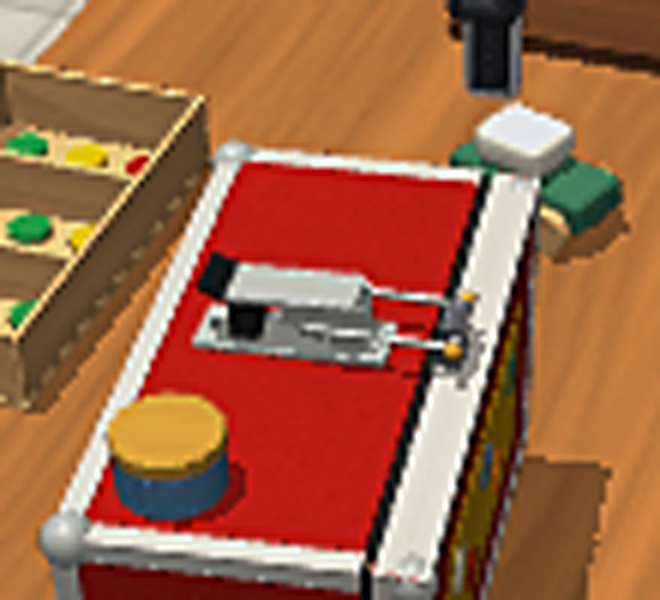

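View pics/t19.png

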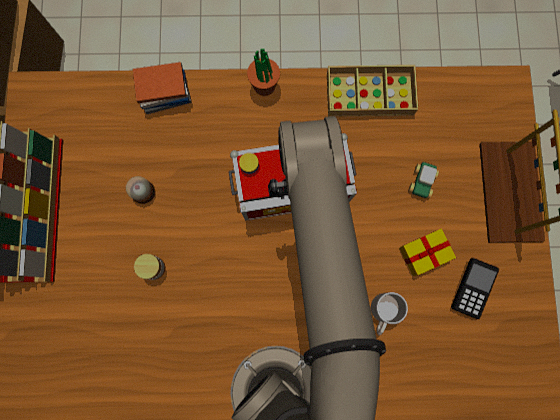

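```bash
python3 - <<'E'
import cv2,numpy as np
for f in ('w5','w14','w19'):
    a=cv2.imread(f'pics/{f}.png').astype(int); g=a[:,200:245].mean(1)
    if f=='w5': rg=range(150,202)
    elif f=='w14': rg=range(200,245)
    else: rg=range(200,242)
    print(f,[(i,g[i].round().astype(int).tolist()) for i in rg if np.abs(g[i+1]-g[i-1]).sum()>40])
a=cv2.imread('pics/w19.png')[195:245,230:330]; cv2.imwrite('pics/w19z.png',cv2.resize(a,None,fx=7,fy=7,interpolation=cv2.INTER_CUBIC))
E
```

```text
w5 [(151, [60, 81, 109]), (152, [91, 98, 108]), (153, [90, 98, 112]), (154, [32, 59, 84]), (157, [43, 75, 89]), (159, [47, 83, 114]), (160, [106, 110, 115]), (161, [153, 160, 161]), (186, [182, 183, 182]), (187, [150, 155, 155]), (188, [33, 35, 48]), (189, [45, 47, 58]), (195, [44, 45, 58]), (196, [41, 44, 114]), (197, [48, 52, 161])]
w14 [(202, [37, 42, 80]), (203, [62, 67, 86]), (204, [83, 90, 94]), (206, [82, 88, 93]), (207, [120, 129, 133]), (208, [168, 177, 179]), (231, [187, 191, 192]), (232, [157, 161, 164]), (233, [56, 60, 68]), (239, [41, 44, 76]), (240, [44, 48, 131]), (241, [51, 56, 167])]
w19 [(200, [34, 33, 66]), (203, [46, 50, 73]), (204, [64, 68, 77]), (205, [104, 111, 116]), (206, [158, 164, 165]), (207, [179, 183, 182]), (229, [186, 184, 184]), (230, [160, 158, 158]), (231, [49, 52, 63]), (235, [45, 47, 58]), (236, [41, 44, 100]), (237, [46, 50, 153])]
```

View pics/w19z.png

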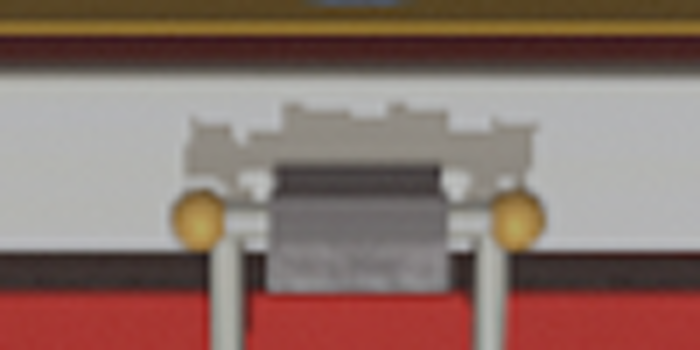

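The lever lies flat and stays down, the pin is under the lip, and the seal gap narrowed from about 7.8 to 5.4 mm. That puts the lean at about 0.02–0.03 rad. The goods haven't moved, so I'll hand in.

```bash
python3 - <<'E'
from h import *
for q in ['tin','mug','globe','giftbox','car','candle']:
    print(q,[(np.round(d['pixel']).tolist(),round(d['conf'],2)) for d in look_for('top',q)][:1])
print(hand_in())
E
```

```text
tin [([162.0, 247.0], 0.6)]
mug [([308.0, 388.0], 0.95)]
globe [([188.0, 141.0], 0.63)]
giftbox [([253.0, 428.0], 0.66)]
car [([182.0, 425.0], 0.93)]
candle [([264.0, 149.0], 0.65)]
the job is handed in; nothing more can be done
None
```

The case is latched and handed in at about 25 s of the 61 s allowed. I pushed the front onto its seal with about 9 N. Then I gripped the loop by its brass domes, led its pin under the keeper's lip, and pressed the lever down over centre. It went shut and stayed shut after I let go.

**Last checks:**
- **Lever:** it lies flat in the side and wrist views. The most I pressed on it was 9–10 N, when it reached its stop.
- **Pin:** it shows under the lip, with the lip covering its middle.
- **Front:** the seal gap shrank from about 7.8 to 5.4 mm, so the front leans out roughly 0.02–0.03 rad. The image measurements disagreed within that range. All are under the 0.036 limit.
- **Goods and tin:** all within about 3 pixels of where they started, which is the detector's scatter.
- **Robot:** it stands clear, with no contact force.

**Off plan or not measured:**
- **Hooking force:** lifting the pin against the lip briefly showed 38 N at the wrist, more than the light force I meant to use. It came through the grip on the loop, and I eased it to about 12 N before letting go.
- **Keeper position:** it seems to sit about 1.5–2.5 mm closer to the case than nominal.
- **Final pull:** I could not measure the latch's pull on the keeper directly. I judged it only from how far the seal was pressed in.

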